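# Strip a cooler housing and crack-check its seam

## Task

Pull every core plate straight up out of the slotted cooler housing and stand it in a free slot of the grey crate, lowered in rather than dropped, and turn the crack tester's knob clockwise until its pointer is at the white index mark. When both are done, take the probe pen from its stand and guide its tip slowly (about 3 cm/s) and lightly along the whole dark seam on the housing's top face, from the end by the round brass mark, around both corners, to the other end; then hang the pen upright in its stand again. Leave the wrench, spray can, turbocharger and carton alone.

Things in the scene. Friction and masses are not known exactly. Their poses are not given: they have to be found in the camera images.
- housing: Fixed aluminium cooler housing, an open-topped box 192 (x) x 150 (y) x 72 mm high with a 24 mm wide top face round its mouth; origin at the centre of its underside, z up. Ribs inside form four slots, 10 mm wide and 40 mm apart at x = -60, -20, 20, 60 mm, in which plates stand on a floor 8 mm above the origin, the plates' faces square to housing x. A short dark stub pipe sticks out of its -x side.
- crate: Loose grey plastic crate (1.2 kg), 178 (x) x 128 (y) x 58 mm high, with four slots 15 mm wide, 46 mm apart at x = -69, -23, 23, 69 mm in its frame; a slot holds one plate standing upright with its faces square to crate x and has 108 mm of room along y; slot floor 8 mm above the origin, which is at the centre of the underside. A plate counts as in when upright (within 0.3 rad) on the slot floor.
- stand: Loose dark steel pen stand (1.8 kg), a block 90 x 90 x 75 mm with a square 32 mm hole straight down its middle; origin at the centre of its underside.
- pen: Black probe pen, 80 g, hanging upright in the stand, its collar resting on the stand's top. Origin at its tip, z up along its axis. From the tip up: steel shank 14 mm thick tapering to the 5 mm tip, 62 mm long; collar 44 mm across and 6 mm thick (62 to 68 mm); round handle 22 mm thick from 68 to 143 mm to grip; soft 16 mm end to 153 mm. In the stand the tip is 13 mm above the stand's underside.
- pen_tip (a point): the tip of the probe pen (its lowest point)
- knob (a joint): angle of the crack tester's knob in rad, growing clockwise seen from above, from 0 (pointer to the tester's +x) to 2.6; the pointer is at the index mark at 1.6. Light friction (0.04 N m), stays where it is left.
- knob_grip (a point): On the knob's axis at the height to grip (92 mm above the table). The knob has an upright black bar grip 50 mm long, 14 mm thick, 30 mm high (top at 105 mm) on a 52 mm disc; it turns with the knob; its x axis runs along the bar towards the end with the white pointer line.
- index_mark (a point): the white index mark on top of the crack tester (a fixed grey box 125 x 110 x 66 mm), 40 mm from the knob's axis
- seam0 (a point): point 0 of 0 to 6 along the seam, a dark line 6 mm wide on the housing's top face: start of the seam (beside the round brass mark). At the height of the face (72 mm); the seam runs straight from each point to the next.
- seam1 (a point): point 1 of 0 to 6 along the seam, a dark line 6 mm wide on the housing's top face: middle of the first side. At the height of the face (72 mm); the seam runs straight from each point to the next.
- seam2 (a point): point 2 of 0 to 6 along the seam, a dark line 6 mm wide on the housing's top face: first corner. At the height of the face (72 mm); the seam runs straight from each point to the next.
- seam3 (a point): point 3 of 0 to 6 along the seam, a dark line 6 mm wide on the housing's top face: middle of the second side. At the height of the face (72 mm); the seam runs straight from each point to the next.
- seam4 (a point): point 4 of 0 to 6 along the seam, a dark line 6 mm wide on the housing's top face: second corner. At the height of the face (72 mm); the seam runs straight from each point to the next.
- seam5 (a point): point 5 of 0 to 6 along the seam, a dark line 6 mm wide on the housing's top face: middle of the third side. At the height of the face (72 mm); the seam runs straight from each point to the next.
- seam6 (a point): point 6 of 0 to 6 along the seam, a dark line 6 mm wide on the housing's top face: end of the seam. At the height of the face (72 mm); the seam runs straight from each point to the next.
- plate1: Steel core plate, 8 mm thick (x), 84 mm wide (y), 110 mm high (z), about 0.2 kg; origin at the centre of its lower edge, z up. Starts upright in a housing slot, its top 46 mm above the housing. Two to four of the four plates are present.
- plate2: Steel core plate, 8 mm thick (x), 84 mm wide (y), 110 mm high (z), about 0.2 kg; origin at the centre of its lower edge, z up. Starts upright in a housing slot, its top 46 mm above the housing. Two to four of the four plates are present.
- plate3: Steel core plate, 8 mm thick (x), 84 mm wide (y), 110 mm high (z), about 0.2 kg; origin at the centre of its lower edge, z up. Starts upright in a housing slot, its top 46 mm above the housing. Two to four of the four plates are present.
- plate4: Steel core plate, 8 mm thick (x), 84 mm wide (y), 110 mm high (z), about 0.2 kg; origin at the centre of its lower edge, z up. Starts upright in a housing slot, its top 46 mm above the housing. Two to four of the four plates are present.
- wrench: bystander: spanner lying on the bench
- spray_can: bystander: can 60 mm across, 170 mm high
- turbo: bystander: round aluminium turbocharger housing, 104 mm across, 62 mm high
- carton: bystander: carton 100 x 140 x 60 mm
Mind the look-alikes: they are no part of the job. Leave any green or pink look-alike of the part that bears knob alone.

How it is judged:
By the outcome, as a careful person would: the job done as asked, in the order asked, and still so for the second after the job is handed in, with the robot touching nothing.
Of plate1, plate2, plate3, plate4 only 2 to 4 are there at a start; the rules pass over those that are not, and their reading is None.
At some moment in a run one of crate, stand may be knocked a few centimetres aside while the robot is not near it.
It also fails if it takes over 210 s, if anything falls off the work surface, if the arm or the gripper's body presses on something with over 40 N, if the wrist force passes 120 N, or if a joint passes its speed limit or range.

## Robot

A 6-joint arm with a two-finger parallel gripper is mounted at the origin on the work surface. World frame = base frame: x ahead of the robot, y to its left, z up, the work surface at z = 0. Lengths are in mm, angles in rad, forces in N, time in s.
With the tool pointing down it reaches from about 350 to 975 mm from the base axis. Payload 4.9 kg.
Tool frame: the origin (TCP) lies between the finger pads; the fingertips stand 17 mm ahead of it and the grasp point (between the pads) lies 2 mm behind it (arm.finger_overhang is the distance from the TCP to the fingertips, in mm); z points along the fingers, y is the line along which they close (so a half turn about z gives the same grasp; the last joint's range is limited). The gripper opens to 85 mm and grips with 20 to 120 N. Pads are 22 mm wide; open, the fingers measure 114 mm over their backs; the gripper's body (76 mm by 85 mm) begins 54 mm behind the grasp point. The pads swing forward as they close: fully open they stand 13 mm farther back than shut.
Start: joints at [-1.421, 0.053, 1.613, -0, 1.476, -0.119], TCP at [165.98, -602.538, 227.504] pointing down, gripper open.
Joint ranges: [-3.01, 3.01], [-1.01, 2.22], [0.06, 2.58], [-1.02, 4.17], [0.09, 2.62], [-3.14, 3.14]. Speed limits (rad/s): [2.57, 2.57, 3.14, 3.14, 3.14, 3.14].

## Interface

Orientations are given as a unit quaternion [w, x, y, z].
In Python, from rig import arm, eyes gives the robot as it stands.
- The arm moves only by the shell command python3 -m handwheel 'ROWS' [OPENING] [FORCE]. ROWS is JSON, a list of rows, each a list of 2 entries, a list of its own where there are three numbers: the shift along the tool's x, y, z in cm, then the turn, a rotation vector about the tool's x, y, z in rad. A call has 1 to 12 rows; each row is the pose to reach, as a shift and turn from the pose commanded when the call began, along the tool's axes at that moment; what a row does not reach only later rows make up. A row lasts 1/10 s, in which the tool goes at most 50 mm and 8.59 degrees, less where a joint would pass 70% of its speed; a pose out of reach is approached as far as the arm can. A call with a gripper value outside its range is refused whole. OPENING is the finger opening in cm, from 0 to 8.54, set as the call begins (- or left out, the last holds). The fingers move at their own pace and stop on an object; FORCE is the grip in N (left out, the last holds). Time passes only in rows, so rows that repeat a pose let the fingers close. It gives the time, the measured TCP pose, the force, the opening and the grip force at its end, in the units of the state.
- arm.observe(): the state, without advancing time (a new reading comes with each control period).
- eyes.snapshot(name): name is "side" or "top" or "wrist"; returns (picture, depth): 400x640x3 uint8, red, green, blue; 400x640 float32, mm along the optical axis (not along the pixel's ray), 0 where there is no reading.
- eyes.camera_info(name): a dict with "mtx" (3x3 intrinsics, pixels), "view" (4x4, takes a point from world to camera coordinates). Camera axes: x right, y down, z forward; pixel columns grow to the right and rows downward; lengths in mm; the calibration is good to about 2 mm. A picture is of the moment at which its call begins: read the wrist's pose just before it. camera_info takes no time and is no camera call; for the wrist camera it gives the pose at the moment of the call.
- arm.finish_job(): hands the job in; it is judged then, once.
The state is a dict: "time": time; "joint_positions": joint angles; "joint_vel": joint speeds; "joint_torque": joint torques, N m; "position": TCP position; "eef_rot": TCP orientation; "wrist_force": force on the tool from outside, world axes, zero at the start; "wrist_torque": the same for the moment, N m; "gripper_width": finger opening in mm; "finger_force": force on a finger pad.
Only numpy, scipy, OpenCV 4.12 (cv2) and the standard library are available. Lean on these libraries where they do the work, as an engineer would, in place of code of your own. Each camera call takes 0.05 s, during which the arm holds its last target. There are 200 camera calls.

## Working session

There is one attempt and no reset: what is moved stays moved. The work goes in short steps, Python scripts to look and compute and a shell command to move; the robot and the scene stay as the last step left them, time stands still between calls to the robot, and variables do not carry over. Pictures are saved under pics/ and viewed, at most 14 in all, crops included, and the job is handed in when it is done.

```bash
ls; mkdir -p pics
python3 - <<'E'
from rig import arm, eyes
import cv2,numpy as np
print(arm.observe())
for n in ("side","top"):
    p,d=eyes.snapshot(n); cv2.imwrite(f"pics/{n}0.png",p[:,:,::-1]); np.save(f"{n}0.npy",d)
    print(n,eyes.camera_info(n))
E
```

```text
pics
{'time': 0.0, 'joint_positions': array([-1.42097043e+00,  5.34109518e-02,  1.61427904e+00,  1.28739700e-05,
        1.47599571e+00, -1.18969884e-01]), 'joint_vel': array([ 0.00111999, -0.00022413,  0.00069142,  0.00112771, -0.00149293,
       -0.00083545]), 'joint_torque': array([ 1.99771762e-05, -3.93683231e+01, -3.70174563e+01, -8.63173204e-05,
        7.13426038e-03,  4.31440526e-06]), 'position': array([ 165.91002807, -601.93032766,  226.23842638]), 'eef_rot': array([-1.04649894e-03,  9.90981730e-01,  1.33992971e-01, -9.73846960e-06]), 'wrist_force': array([-0.24989576,  0.48000246,  0.27268975]), 'wrist_torque': array([-0.02020675,  0.0092857 ,  0.02415628]), 'finger_force': 0.0, 'gripper_width': 85.28775618990338}
side {'mtx': array([[396.36726905,   0.        , 325.1107702 ],
       [  0.        , 396.36726905, 198.23022323],
       [  0.        ,   0.        ,   1.        ]]), 'view': array([[-7.74347118e-01, -6.32750188e-01, -3.70693266e-03,
         4.00055675e+02],
       [-4.42526066e-01,  5.45723411e-01, -7.11587408e-01,
         2.82739775e+02],
       [ 4.52280026e-01, -5.49375244e-01, -7.02587802e-01,
         9.83765352e+02],
       [ 0.00000000e+00,  0.00000000e+00,  0.00000000e+00,
         1.00000000e+00]])}
top {'mtx': array([[509.48700964,   0.        , 319.29008126],
       [  0.        , 509.48700964, 187.43465064],
       [  0.        ,   0.        ,   1.        ]]), 'view': array([[-2.46956786e-02, -9.99587025e-01,  1.46936354e-02,
        -1.92388737e+01],
       [-9.96419327e-01,  2.34232190e-02, -8.12396350e-02,
         5.31699906e+02],
       [ 8.08619128e-02, -1.66472902e-02, -9.96586283e-01,
         1.69153585e+03],
       [ 0.00000000e+00,  0.00000000e+00,  0.00000000e+00,
         1.00000000e+00]])}
```

View pics/top0.png

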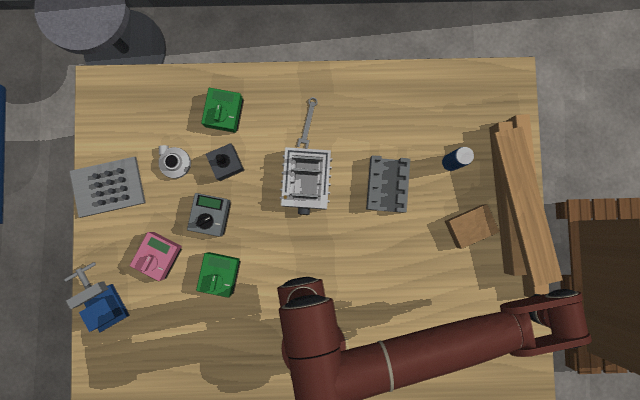

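View pics/side0.png

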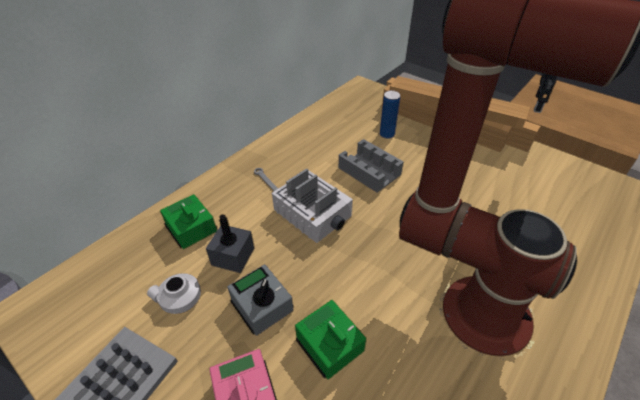

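The top view shows the housing near (306,178), crate (388,184), stand with pen (225,162) and grey tester (208,214). The green and pink look-alikes are on the left, and the arm is in the lower right. I'll zoom in on these.

```bash
cat > h.py <<'E'
from rig import arm, eyes
import cv2,numpy as np
from scipy.spatial.transform import Rotation as R
def cast(ci,px,z):
    "pixels -> world points on the plane of height z"
    V=ci["view"]; px=np.atleast_2d(px).astype(float)
    r=np.c_[px,np.ones(len(px))]@np.linalg.inv(ci["mtx"]).T@V[:3,:3]
    c=-V[:3,:3].T@V[:3,3]
    return c+r*((z-c[2])/r[:,2])[:,None]
def proj(ci,P):
    q=np.atleast_2d(P)@ci["view"][:3,:3].T+ci["view"][:3,3]; q=q@ci["mtx"].T
    return q[:,:2]/q[:,2:]
def cloud(ci,d):
    v,u=np.mgrid[:400,:640]; K=ci["mtx"]
    c=np.stack([(u-K[0,2])/K[0,0]*d,(v-K[1,2])/K[1,1]*d,d],-1)
    return (c-ci["view"][:3,3])@ci["view"][:3,:3]
def tool(P):
    "world point -> tool axes now, cm"
    s=arm.observe(); w=s["eef_rot"]
    return R.from_quat([w[1],w[2],w[3],w[0]]).inv().apply(np.asarray(P)-s["position"])/10
def tele():
    s=arm.observe(); w=s["eef_rot"]; M=R.from_quat([w[1],w[2],w[3],w[0]]).as_matrix()
    print("t",round(s["time"],2),"p",s["position"].round(1),"xaxis deg",np.degrees(np.arctan2(M[1,0],M[0,0])).round(2),"z",M[:,2].round(3),"F",s["wrist_force"].round(1),"w",round(s["gripper_width"],1),"ff",round(s["finger_force"],1))
E
python3 - <<'E'
from h import *
p=cv2.imread("pics/top0.png"); ci=eyes.camera_info("top")
cv2.imwrite("pics/crop0.png",cv2.resize(p[140:240,160:420],None,fx=3,fy=3,interpolation=cv2.INTER_CUBIC))
d=np.load("top0.npy"); W=cloud(ci,d)
print(np.unique(d[150:210,280:335].astype(int))[:5])
for n,u,z in (("housing",(306,178),72),("crate",(388,184),58),("stand",(225,162),75),("tester",(208,214),66),("turbo",(173,162),62)):
    print(n,cast(ci,u,z).round(0),W[u[1],u[0]].round(0))
z=W[...,2]
def rect(name,x0,x1,y0,y1,lo,hi):
    m=np.zeros_like(z,np.uint8); m[y0:y1,x0:x1]=((z>lo)&(z<hi))[y0:y1,x0:x1]
    P=W[m>0][:,:2].astype(np.float32); print(name,len(P),cv2.minAreaRect(P),P.min(0),P.max(0))
rect("housing",270,345,140,220,60,82); rect("crate",355,420,145,220,45,66); rect("stand",200,250,140,185,66,84); rect("tester",182,240,188,245,56,74)
E
```

```text
[   0 1607 1609 1610 1611]
housing [[559.  11.  72.]] [565.  12.   7.]
crate [[ 534. -258.   58.]] [ 539. -267.    5.]
stand [[617. 274.  75.]] [615. 272.  89.]
tester [[449. 333.  66.]] [449. 330.  81.]
turbo [[623. 447.  62.]] [621. 444.  74.]
housing 1603 ((552.4244384765625, 12.15875244140625), (158.91612243652344, 215.36654663085938), 87.60694885253906) [445.4123  -69.49016] [662.8996    94.662766]
crate 864 ((536.1090698242188, -261.66253662109375), (129.70980834960938, 177.7886962890625), 83.72691345214844) [ 443.8308  -335.13568] [ 631.3979  -189.44417]
stand 674 ((622.0750732421875, 280.5093688964844), (91.3729476928711, 91.22317504882812), 22.514698028564453) [565.3002  222.13806] [679.71826 336.2824 ]
tester 1114 ((448.8046569824219, 335.8685302734375), (111.4056167602539, 124.89347839355469), 77.4220962524414) [377.2416  270.83347] [518.94684 401.8932 ]
```

View pics/crop0.png

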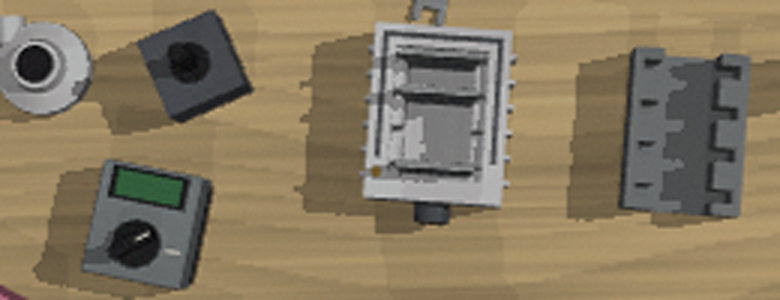

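The crop shows three plates, at slots +60, +20 and -60, and the brass mark at the lower left of the housing at crop (376,171). The tester's index tick is right of the knob at crop (172,252). I'll bring the wrist over the housing.

```bash
python3 -m handwheel '[[[4,-3.7,-2],[0,0,-0.1]],[[8,-7.4,-4],[0,0,-0.2]],[[12,-11,-6],[0,0,-0.32]],[[16,-14.8,-8],[0,0,-0.44]],[[20,-18.4,-10],[0,0,-0.56]],[[24,-22,-10],[0,0,-0.68]],[[28,-25.7,-10],[0,0,-0.8]],[[31,-28.5,-10],[0,0,-0.92]],[[34,-31.2,-10],[0,0,-1.04]],[[37,-34,-10],[0,0,-1.16]],[[40,-36.7,-10],[0,0,-1.3]],[[40,-36.7,-10],[0,0,-1.3]]]'
python3 - <<'E'
from h import *
tele(); print(tool([500,0,350])); ci=eyes.camera_info("wrist"); V=ci["view"]; print("cam",(-V[:3,:3].T@V[:3,3]).round(0),V[:3,:3].round(2),ci["mtx"][0,0])
E
```

```text
time: 1.3
position: [455.5, -138.5, 327.1]
eef_rot: [-0.001, 0.705, 0.709, 0.001]
wrist_force: [-0.8, 0.8, 0.6]
gripper_width: 85.1
finger_force: 0.0
t 1.3 p [ 455.5 -138.5  327.1] xaxis deg 90.34 z [-0.     0.002 -1.   ] F [-0.8  0.8  0.6] w 85.1 ff 0.0
[13.82534619  4.53105032 -2.27341232]
cam [455. -57. 474.] [[ 1.    0.01 -0.  ]
 [ 0.01 -0.95  0.31]
 [ 0.   -0.31 -0.95]] 285.12716860456567
```

```bash
python3 -m handwheel '[[[4.5,2.5,0],[0,0,0]],[[9,5,0],[0,0,0]],[[13.5,7.5,0],[0,0,0]],[[17.8,9,0],[0,0,0]],[[17.8,9,0],[0,0,0]],[[17.8,9,0],[0,0,0]],[[17.8,9,0],[0,0,0]]]'
python3 - <<'E'
from h import *
tele(); ci=eyes.camera_info("wrist"); p,d=eyes.snapshot("wrist"); cv2.imwrite("pics/w1.png",p[:,:,::-1]); np.savez("w1.npz",p=p,d=d,mtx=ci["mtx"],view=ci["view"])
E
```

```text
time: 2.0
position: [544.2, 34.2, 327.2]
eef_rot: [-0.0, 0.708, 0.706, -0.0]
wrist_force: [0.3, 0.1, 0.3]
gripper_width: 85.3
finger_force: 0.0
t 2.0 p [544.2  34.2 327.2] xaxis deg 89.78 z [-0.001 -0.001 -1.   ] F [0.3 0.1 0.3] w 85.3 ff 0.0
```

View pics/w1.png

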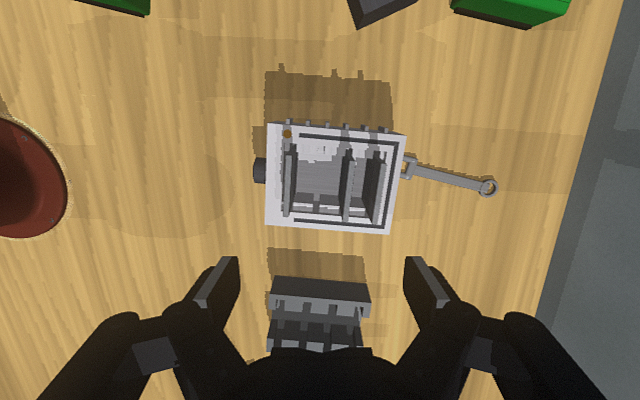

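The wrist view shows the housing face with corners around (266,124), (406,134), (389,234) and (264,225). The plates are in slots -60, +20 and +60, and the crate is at (320,310). The seam starts near the brass mark at (286,133). Next I'll measure these.

```bash
cat > meas.py <<'E'
from h import *
ci=dict(np.load("w1.npz")); p=ci["p"]; d=ci["d"]; W=cloud(ci,d)
hsv=cv2.cvtColor(p,cv2.COLOR_RGB2HSV); z=W[...,2]
R0=np.zeros((400,640),bool); R0[110:245,255:415]=1
m=(hsv[...,1]<60)&(hsv[...,2]>140)&(abs(z-72)<8)&R0
m=cv2.morphologyEx(m.astype(np.uint8),cv2.MORPH_OPEN,np.ones((3,3)))
cs,_=cv2.findContours(m,cv2.RETR_EXTERNAL,cv2.CHAIN_APPROX_NONE); c=max(cs,key=cv2.contourArea)[:,0]
r=cv2.minAreaRect(cast(ci,c,72)[:,:2].astype(np.float32)); print("housing",r); print(cv2.boxPoints(r).round(1), "zmed",np.median(z[m>0]))
pl=R0&(z>105)&(z<135); P=W[pl]; print("plates",len(P),np.median(P[:,2]))
n,l=cv2.connectedComponents(pl.astype(np.uint8))
for i in range(1,n):
    q=W[l==i]
    if len(q)>20: print(len(q),q.mean(0).round(1),cv2.minAreaRect(q[:,:2].astype(np.float32)))
br=R0&(hsv[...,1]>120)&(abs(z-72)<15)
n,l,s,ce=cv2.connectedComponentsWithStats(br.astype(np.uint8))
for i in range(1,n):
    if s[i,4]>8: print("brass",s[i],cast(ci,ce[i],72).round(1))
cr=(abs(z-58)<6); cr[:240]=0; cr[:,:255]=0; cr[:,380:]=0; print("crate px",cr.sum(), cv2.minAreaRect(W[cr][:,:2].astype(np.float32)))
p2=p[110:250,250:420]; cv2.imwrite("pics/w1c.png",cv2.resize(p2[:,:,::-1],None,fx=4,fy=4,interpolation=cv2.INTER_CUBIC))
E
python3 meas.py
```

```text
housing ((520.9909057617188, 15.738677978515625), (150.2106475830078, 115.75576782226562), 84.99191284179688)
[[456.8 -54. ]
 [572.1 -64.1]
 [585.2  85.5]
 [469.9  95.6]] zmed 72.76096460766479
plates 1397 118.4984159590061
445 [500.2  20.2 117.8] ((499.5267639160156, 18.40184211730957), (83.33917999267578, 8.197113037109375), 84.68850708007812)
447 [578.6  13.  117.5] ((578.9810180664062, 10.856010437011719), (83.4586410522461, 8.348089218139648), 84.91759490966797)
505 [618.    9.5 116.7] ((618.7244873046875, 7.186275482177734), (83.41496276855469, 8.497702598571777), 84.82325744628906)
brass [283 130   8   8  52] [[496.6  80.8  72. ]]
crate px 2135 ((534.9094848632812, -260.6387023925781), (128.75070190429688, 179.25267028808594), 83.75114440917969)
```

View pics/w1c.png

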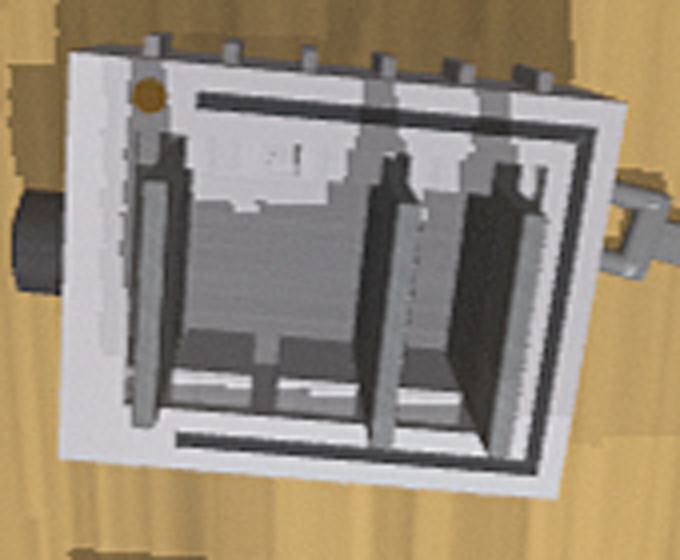

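Plates measured: +60 at (618.7,7.2), +20 at (579,10.9) and -60 at (499.5,18.4). Housing yaw is about -5.2°, the crate centre is about (535,-261) and its yaw is -6.3°. I'll go above plate +60 with a narrow opening, because the neighbouring plate is only 40 mm away.

```bash
python3 -m handwheel '[[[-1,3,4],[0,0,0.04]],[[-2,6,8],[0,0,0.087]],[[-2.7,7.45,12],[0,0,0.087]],[[-2.7,7.45,12.7],[0,0,0.087]],[[-2.7,7.45,12.7],[0,0,0.087]],[[-2.7,7.45,12.7],[0,0,0.087]],[[-2.7,7.45,12.7],[0,0,0.087]]]' 2.6 40 >/dev/null
python3 - <<'E'
from h import *
tele(); print(tool([618.7,7.2,101]))
ci=dict(np.load("w1.npz")); hc=np.array([559.1,12.8,72]); a=np.radians(-5.2); M=np.array([[np.cos(a),np.sin(a)],[-np.sin(a),np.cos(a)]])
def H(P): return (np.asarray(P)[:,:2]-hc[:2])@M.T
g=cv2.cvtColor(ci["p"],cv2.COLOR_RGB2GRAY)
# dark pixels binned into housing frame
v,u=np.mgrid[110:245,255:415]; P=H(cast(ci,np.c_[u.ravel(),v.ravel()],72)); dark=(g[110:245,255:415]<85).ravel()
for nm,s in (("+y",(P[:,1]>54)&(P[:,1]<72)),("+x",(P[:,0]>74)&(P[:,0]<93)),("-y",(P[:,1]<-54)&(P[:,1]>-72))):
    q=P[s&dark]; print(nm,len(q),np.percentile(q,[1,10,50,90,99],axis=0).round(1).T.tolist())
print("brass",H([[496.6,80.8]]))
print("plates",H([[499.5,18.4],[579,10.9],[618.7,7.2]]).round(1))
E
```

```text
t 2.75 p [620.    8.  204.2] xaxis deg 84.89 z [ 0.005 -0.001 -1.   ] F [0.1 0.4 1.4] w 26.2 ff 0.0
[-0.08949596 -0.17667122 10.314436  ]
+y 405 [[-72.3, -44.7, 15.2, 75.0, 85.8], [55.5, 59.7, 61.9, 64.0, 64.9]]
+x 310 [[74.4, 80.9, 83.5, 85.5, 86.0], [-65.7, -55.1, 8.6, 61.1, 75.8]]
-y 252 [[-50.7, -37.9, 21.3, 78.9, 85.3], [-66.6, -66.2, -64.3, -62.4, -55.1]]
brass [[-68.40579037  62.05560284]]
plates [[-59.9   0.2]
 [ 20.   -0.1]
 [ 59.9  -0.2]]
```

```bash
python3 -m handwheel '[[[0,-0.1,3],[0,0,0]],[[0,-0.1,6],[0,0,0]],[[0,-0.1,8],[0,0,0]],[[0,-0.1,9],[0,0,0]],[[0,-0.1,9.6],[0,0,0]],[[0,-0.1,10],[0,0,0]],[[0,-0.1,10.2],[0,0,0]],[[0,-0.1,10.2],[0,0,0]],[[0,-0.1,10.2],[0,0,0]]]' 
python3 -m handwheel '[[[0,0,0],[0,0,0]],[[0,0,0],[0,0,0]],[[0,0,0],[0,0,0]],[[0,0,0],[0,0,0]],[[0,0,0],[0,0,0]]]' 0 40
python3 -c "
from h import *
tele()"
```

```text
time: 3.65
position: [618.5, 8.2, 99.4]
eef_rot: [0.001, 0.738, 0.675, 0.0]
wrist_force: [-0.6, -0.3, -0.7]
gripper_width: 25.9
finger_force: 0.0
time: 4.15
position: [618.5, 8.2, 99.2]
eef_rot: [0.0, 0.738, 0.675, 0.0]
wrist_force: [-0.0, -1.6, 3.6]
gripper_width: 6.7
finger_force: 41.8
t 4.15 p [618.5   8.2  99.2] xaxis deg 84.9 z [ 0.001 -0.    -1.   ] F [-0.  -1.6  3.6] w 6.7 ff 41.8
```

```bash
python3 -m handwheel '[[[0,0,-0.5],[0,0,0]],[[0,0,-1.5],[0,0,0]],[[0,0,-3],[0,0,0]],[[0,0,-5],[0,0,0]],[[0,0,-7],[0,0,0]],[[0,0,-9],[0,0,0]],[[0,0,-11],[0,0,0]],[[0,0,-12.5],[0,0,0]],[[0,0,-13],[0,0,0]]]' >/dev/null
python3 -m handwheel '[[[-2,0,0],[0,0,0]],[[-6,0,0],[0,0,0]],[[-10,0.3,0],[0,0,0]],[[-14,0.5,0],[0,0,0.02]],[[-18,0.8,0],[0,0,0.02]],[[-22,1,0],[0,0,0.02]],[[-25,1,0],[0,0,0.02]],[[-27,1,0],[0,0,0.02]],[[-27.7,1,0],[0,0,0.02]],[[-27.7,1,0],[0,0,0.02]],[[-27.7,1,0],[0,0,0.02]]]' >/dev/null
cat > crate.py <<'E'
from h import *
def crate(img=None):
    out=[]
    for n in ("top","wrist"):
        ci=eyes.camera_info(n); p,d=eyes.snapshot(n); W=cloud(ci,d); z=W[...,2]
        if n=="wrist" and img: cv2.imwrite(img,p[:,:,::-1])
        m=(abs(z-58)<7)&(abs(W[...,0]-535)<150)&(abs(W[...,1]+262)<120)
        m=cv2.morphologyEx(m.astype(np.uint8),cv2.MORPH_OPEN,np.ones((2,2)))
        r=cv2.minAreaRect(W[m>0][:,:2].astype(np.float32)); print(n,m.sum(),np.round(r[0],1),np.round(r[1],1),round(r[2],2))
def slots(c,yawdeg):
    a=np.radians(yawdeg)
    for s in (-69,-23,23,69): print(s,(np.array(c)+s*np.array([np.cos(a),np.sin(a)])).round(1))
E
python3 - <<'E'
from crate import *
tele(); crate("pics/cr1.png"); tele()
E
```

```text
t 6.15 p [ 603.4 -267.2  228.3] xaxis deg 83.82 z [-0.     0.001 -1.   ] F [ 0.6  0.4 -1.5] w 6.8 ff 41.2
top 123 [ 539.6 -254.6] [192.3 156.6] 75.57
wrist 6962 [ 523.5 -264.9] [175.6 210.8] 83.8
t 6.25 p [ 603.6 -267.   228.5] xaxis deg 83.86 z [-0.  0. -1.] F [-0.1  0.3 -2.8] w 7.1 ff 41.2
```

View pics/cr1.png

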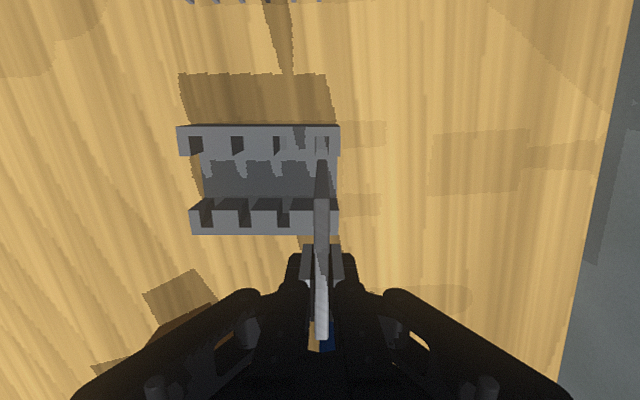

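The plate hangs above the crate's right-most slot. Notch centres in the upper bar are at (196,146), (238,146), (280,146) and (321,146), and in the lower bar at (206,218), (244,218), (283,218) and about (321,218). I'll cast these at z=58.

```bash
cat >> crate.py <<'E'
def cratecol(img):
    "grey crate top from a saved wrist picture: outline at z=58"
    ci=eyes.camera_info("wrist"); p=cv2.imread(img); h=cv2.cvtColor(p,cv2.COLOR_BGR2HSV)
    m=((h[...,1]<40)&(h[...,2]>60)).astype(np.uint8); m[245:]=0; m[:110]=0; m[:,150:][:,220:]=0
    n,l,s,c=cv2.connectedComponentsWithStats(m)
    for i in range(1,n):
        if s[i,4]>200:
            r=cv2.minAreaRect(cast(ci,np.argwhere(l==i)[:,::-1],58)[:,:2].astype(np.float32)); print(s[i],np.round(r[0],1),np.round(r[1],1),round(r[2],2))
E
python3 - <<'E'
from crate import *
ci=eyes.camera_info("wrist"); cratecol("pics/cr1.png")
print(cast(ci,[[196,146],[238,146],[280,146],[321,146],[206,218],[244,218],[283,218],[321,218]],58).round(0))
print(cast(ci,[[177,126],[340,124],[189,208],[338,200]],58).round(1)); slots((535.3,-261),-6.3)
E
```

```text
[  176   126   164   119 13764] [ 533.7 -268.1] [141.1 178.5] 83.82
[[ 470. -212.   58.]
 [ 516. -217.   58.]
 [ 562. -222.   58.]
 [ 607. -227.   58.]
 [ 461. -297.   58.]
 [ 506. -301.   58.]
 [ 553. -307.   58.]
 [ 598. -311.   58.]]
[[ 455.  -188.7   58. ]
 [ 630.2 -205.5   58. ]
 [ 444.2 -282.    58. ]
 [ 620.3 -291.    58. ]]
-69 [ 466.7 -253.4]
-23 [ 512.4 -258.5]
23 [ 558.2 -263.5]
69 [ 603.9 -268.6]
```

```bash
python3 -m handwheel '[[[0,0,3],[0,0,0]],[[0,0,5.5],[0,0,0]],[[0,0,6.5],[0,0,0]],[[0,0,7.5],[0,0,0]],[[0,0,8.5],[0,0,0]],[[0,0,9.5],[0,0,0]],[[0,0,10.5],[0,0,0]],[[0,0,11.3],[0,0,0]],[[0,0,11.9],[0,0,0]],[[0,0,12.3],[0,0,0]],[[0,0,12.6],[0,0,0]],[[0,0,12.6],[0,0,0]]]'
python3 -m handwheel '[[[0,0,0.1],[0,0,0]],[[0,0,0.2],[0,0,0]],[[0,0,0.2],[0,0,0]],[[0,0,0.2],[0,0,0]]]'
```

```text
time: 7.45
position: [603.2, -268.5, 102.2]
eef_rot: [-0.0, 0.745, 0.668, -0.0]
wrist_force: [0.4, 0.4, -1.9]
gripper_width: 6.8
finger_force: 41.1
time: 7.85
position: [603.4, -268.6, 100.7]
eef_rot: [0.0, 0.745, 0.668, 0.0]
wrist_force: [-0.3, 0.2, -1.2]
gripper_width: 6.5
finger_force: 41.1
```

```bash
python3 -m handwheel '[[[0,0,0.1],[0,0,0]],[[0,0,0.15],[0,0,0]],[[0,0,0.15],[0,0,0]],[[0,0,0.15],[0,0,0]]]' | tail -5
python3 -m handwheel '[[[0,0,0.08],[0,0,0]],[[0,0,0.08],[0,0,0]],[[0,0,0.08],[0,0,0]]]'| tail -5
```

```text
position: [603.5, -268.6, 99.3]
eef_rot: [0.0, 0.745, 0.668, 0.0]
wrist_force: [0.2, 0.3, -0.2]
gripper_width: 6.9
finger_force: 41.3
position: [603.7, -268.6, 99.2]
eef_rot: [0.0, 0.745, 0.668, 0.0]
wrist_force: [-1.3, 1.9, 5.6]
gripper_width: 7.0
finger_force: 42.0
```

```bash
python3 -m handwheel '[[[0,0,0],[0,0,0]],[[0,0,0],[0,0,0]],[[0,0,0],[0,0,0]],[[0,0,-2],[0,0,0]],[[0,0,-5],[0,0,0]],[[0,0,-9],[0,0,0]],[[0,0,-13],[0,0,0]],[[0,0,-13],[0,0,0]]]' 2.6 40 |head -3
python3 -m handwheel '[[[3,-1,0],[0,0,0]],[[7.5,-1.7,0],[0,0,-0.018]],[[12,-2.5,0],[0,0,-0.018]],[[16.5,-3.3,0],[0,0,-0.018]],[[21,-4.2,0],[0,0,-0.018]],[[25,-5,0],[0,0,-0.018]],[[27.5,-5.45,0],[0,0,-0.018]],[[27.5,-5.45,0],[0,0,-0.018]],[[27.5,-5.45,0],[0,0,-0.018]],[[27.5,-5.45,0],[0,0,-0.018]]]' >/dev/null
python3 - <<'E'
from h import *
tele(); print(tool([579,11,99.2]))
E
```

```text
time: 9.35
position: [606.4, -270.3, 236.6]
eef_rot: [0.006, 0.745, 0.668, 0.002]
t 10.35 p [579.    9.9 227.7] xaxis deg 84.73 z [-0.001 -0.    -1.   ] F [-0.   0.4  0.2] w 26.1 ff 0.0
[ 1.18706523e-01 -4.35629795e-03  1.28504967e+01]
```

```bash
python3 -m handwheel '[[[0,0,4],[0,0,0]],[[0,0,8],[0,0,0]],[[0,0,10],[0,0,0]],[[0,0,11],[0,0,0]],[[0,0,12],[0,0,0]],[[0,0,12.6],[0,0,0]],[[0,0,12.85],[0,0,0]],[[0,0,12.85],[0,0,0]],[[0,0,12.85],[0,0,0]]]' |head -3
python3 -m handwheel '[[[0,0,0],[0,0,0]],[[0,0,0],[0,0,0]],[[0,0,0],[0,0,0]],[[0,0,0],[0,0,0]],[[0,0,0],[0,0,0]]]' 0 40
python3 -m handwheel '[[[0,0,-0.5],[0,0,0]],[[0,0,-1.5],[0,0,0]],[[0,0,-3],[0,0,0]],[[0,0,-5],[0,0,0]],[[0,0,-7],[0,0,0]],[[0,0,-9],[0,0,0]],[[0,0,-11],[0,0,0]],[[0,0,-12.5],[0,0,0]],[[0,0,-13],[0,0,0]]]' |tail -4
python3 -m handwheel '[[[-2,0,0],[0,0,0]],[[-6,0.1,0],[0,0,0]],[[-10,0.2,0],[0,0,0.018]],[[-14,0.3,0],[0,0,0.018]],[[-18,0.3,0],[0,0,0.018]],[[-22,0.3,0],[0,0,0.018]],[[-25,0.35,0],[0,0,0.018]],[[-27,0.35,0],[0,0,0.018]],[[-27.4,0.35,0],[0,0,0.018]],[[-27.4,0.35,0],[0,0,0.018]],[[-27.4,0.35,0],[0,0,0.018]]]' >/dev/null
python3 - <<'E'
from crate import *
tele(); print(tool([557.2,-263.5,101.5]))
ci=eyes.camera_info("wrist"); p,d=eyes.snapshot("wrist"); cv2.imwrite("pics/cr2.png",p[:,:,::-1])
E
```

```text
time: 11.25
position: [579.7, 10.8, 100.8]
eef_rot: [0.001, 0.739, 0.674, 0.001]
time: 11.75
position: [579.7, 10.8, 100.7]
eef_rot: [0.001, 0.739, 0.674, 0.001]
wrist_force: [0.4, 0.1, 4.8]
gripper_width: 6.7
finger_force: 42.0
eef_rot: [0.001, 0.738, 0.674, 0.001]
wrist_force: [0.4, -0.1, -1.0]
gripper_width: 6.9
finger_force: 41.1
t 13.75 p [ 557.8 -261.1  229.5] xaxis deg 83.82 z [-0.     0.001 -1.   ] F [ 0.2  0.3 -1.9] w 6.9 ff 41.1
[-0.25185409 -0.02574484 12.79937178]
```

View pics/cr2.png

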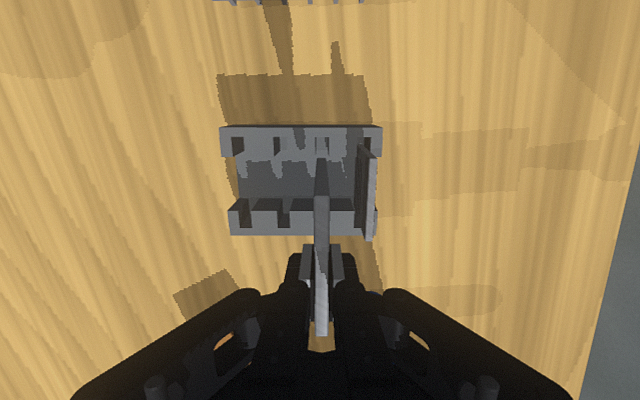

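Plate 1 is standing in the right slot, and the held plate sits over the third notch at (322,146). I'll lower it.

```bash
python3 -m handwheel '[[[-0.25,0,3],[0,0,0]],[[-0.25,0,5.5],[0,0,0]],[[-0.25,0,6.5],[0,0,0]],[[-0.25,0,7.5],[0,0,0]],[[-0.25,0,8.5],[0,0,0]],[[-0.25,0,9.5],[0,0,0]],[[-0.25,0,10.5],[0,0,0]],[[-0.25,0,11.3],[0,0,0]],[[-0.25,0,11.9],[0,0,0]],[[-0.25,0,12.4],[0,0,0]],[[-0.25,0,12.6],[0,0,0]],[[-0.25,0,12.6],[0,0,0]]]'
python3 -m handwheel '[[[0,0,0.1],[0,0,0]],[[0,0,0.15],[0,0,0]],[[0,0,0.2],[0,0,0]],[[0,0,0.2],[0,0,0]],[[0,0,0.2],[0,0,0]]]'|tail -5
```

```text
time: 15.0
position: [557.3, -264.9, 103.4]
eef_rot: [-0.0, 0.745, 0.668, -0.0]
wrist_force: [0.3, 0.9, -1.0]
gripper_width: 6.8
finger_force: 41.1
position: [557.4, -264.9, 101.8]
eef_rot: [0.0, 0.745, 0.668, 0.0]
wrist_force: [0.7, -0.3, -1.0]
gripper_width: 6.8
finger_force: 41.1
```

```bash
python3 -m handwheel '[[[0,0,0.05],[0,0,0]],[[0,0,0.1],[0,0,0]],[[0,0,0.1],[0,0,0]]]'|tail -5
python3 -m handwheel '[[[0,0,0.06],[0,0,0]],[[0,0,0.06],[0,0,0]],[[0,0,0.06],[0,0,0]]]'| tail -5
```

```text
position: [557.4, -264.9, 100.7]
eef_rot: [0.0, 0.745, 0.668, 0.0]
wrist_force: [-1.3, -1.5, -0.8]
gripper_width: 6.9
finger_force: 41.1
position: [557.6, -265.0, 100.7]
eef_rot: [0.0, 0.745, 0.668, 0.0]
wrist_force: [-0.2, 0.6, 3.0]
gripper_width: 6.9
finger_force: 41.6
```

```bash
python3 -m handwheel '[[[0,0,0],[0,0,0]],[[0,0,0],[0,0,0]],[[0,0,0],[0,0,0]],[[0,0,-2],[0,0,0]],[[0,0,-5],[0,0,0]],[[0,0,-9],[0,0,0]],[[0,0,-12.8],[0,0,0]],[[0,0,-12.8],[0,0,0]]]' 2.6 40 |head -3
python3 -m handwheel '[[[3,-1,0],[0,0,0]],[[7.5,-2.4,0],[0,0,-0.018]],[[12,-3.8,0],[0,0,-0.018]],[[16.5,-5.2,0],[0,0,-0.018]],[[21,-6.7,0],[0,0,-0.018]],[[25,-8,0],[0,0,-0.018]],[[27.5,-8.8,0],[0,0,-0.018]],[[27.5,-8.8,0],[0,0,-0.018]],[[27.5,-8.8,0],[0,0,-0.018]],[[27.5,-8.8,0],[0,0,-0.018]]]' >/dev/null
python3 - <<'E'
from h import *
tele(); print(tool([499.5,18.4,100]))
E
```

```text
time: 16.9
position: [560.3, -266.8, 236.1]
eef_rot: [0.006, 0.745, 0.668, 0.002]
t 17.9 p [499.9  17.2 227.8] xaxis deg 84.73 z [-0. -0. -1.] F [-0.6 -0.4  0.6] w 26.2 ff 0.0
[ 0.11836411 -0.04597016 12.77931238]
```

```bash
python3 -m handwheel '[[[0,0,4],[0,0,0]],[[0,0,8],[0,0,0]],[[0,0,10],[0,0,0]],[[0,0,11],[0,0,0]],[[0,0,12],[0,0,0]],[[0,0,12.5],[0,0,0]],[[0,0,12.8],[0,0,0]],[[0,0,12.8],[0,0,0]],[[0,0,12.8],[0,0,0]]]' |head -3
python3 -m handwheel '[[[0,0,0],[0,0,0]],[[0,0,0],[0,0,0]],[[0,0,0],[0,0,0]],[[0,0,0],[0,0,0]],[[0,0,0],[0,0,0]]]' 0 40
python3 -m handwheel '[[[0,0,-0.5],[0,0,0]],[[0,0,-1.5],[0,0,0]],[[0,0,-3],[0,0,0]],[[0,0,-5],[0,0,0]],[[0,0,-7],[0,0,0]],[[0,0,-9],[0,0,0]],[[0,0,-11],[0,0,0]],[[0,0,-12.5],[0,0,0]],[[0,0,-13],[0,0,0]]]' |tail -4
python3 -m handwheel '[[[-2,0,0],[0,0,0]],[[-6,-0.2,0],[0,0,0]],[[-10,-0.3,0],[0,0,0.018]],[[-14,-0.4,0],[0,0,0.018]],[[-18,-0.6,0],[0,0,0.018]],[[-22,-0.7,0],[0,0,0.018]],[[-25,-0.87,0],[0,0,0.018]],[[-27,-0.87,0],[0,0,0.018]],[[-27.4,-0.87,0],[0,0,0.018]],[[-27.4,-0.87,0],[0,0,0.018]],[[-27.4,-0.87,0],[0,0,0.018]]]' >/dev/null
python3 - <<'E'
from crate import *
tele(); print(tool([465.8,-253.4,102]))
ci=eyes.camera_info("wrist"); p,d=eyes.snapshot("wrist"); cv2.imwrite("pics/cr3.png",p[:,:,::-1]); cv2.imwrite("pics/cr3c.png",p[100:260,230:470,::-1])
p,d=eyes.snapshot("top"); cv2.imwrite("pics/top3.png",p[:,:,::-1])
E
```

```text
time: 18.8
position: [500.4, 18.0, 101.0]
eef_rot: [0.001, 0.739, 0.674, 0.001]
time: 19.3
position: [500.4, 18.0, 101.0]
eef_rot: [0.001, 0.739, 0.674, 0.001]
wrist_force: [0.3, 0.3, 5.2]
gripper_width: 7.3
finger_force: 41.8
eef_rot: [0.001, 0.739, 0.674, 0.001]
wrist_force: [0.4, 0.5, -2.8]
gripper_width: 6.7
finger_force: 40.8
t 21.3 p [ 466.1 -253.1  229.6] xaxis deg 83.79 z [-0.001  0.001 -1.   ] F [-0.2  0.3 -2.3] w 6.7 ff 40.8
[-0.05049148 -0.01696523 12.76275291]
```

View pics/cr3.png

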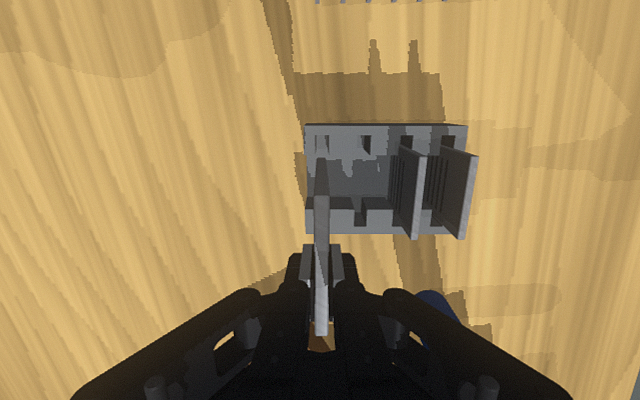

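Two plates stand in the crate, and the third hangs over the left notch at (322,146). I'll lower it.

```bash
python3 -m handwheel '[[[0,0,3],[0,0,0]],[[0,0,5.5],[0,0,0]],[[0,0,6.5],[0,0,0]],[[0,0,7.5],[0,0,0]],[[0,0,8.5],[0,0,0]],[[0,0,9.5],[0,0,0]],[[0,0,10.5],[0,0,0]],[[0,0,11.3],[0,0,0]],[[0,0,11.9],[0,0,0]],[[0,0,12.4],[0,0,0]],[[0,0,12.7],[0,0,0]],[[0,0,12.7],[0,0,0]]]'
python3 -m handwheel '[[[0,0,0.1],[0,0,0]],[[0,0,0.15],[0,0,0]],[[0,0,0.2],[0,0,0]],[[0,0,0.2],[0,0,0]],[[0,0,0.2],[0,0,0]]]'|tail -5
python3 -m handwheel '[[[0,0,0.05],[0,0,0]],[[0,0,0.07],[0,0,0]],[[0,0,0.07],[0,0,0]]]'|tail -5
```

```text
time: 22.6
position: [466.1, -253.9, 102.7]
eef_rot: [-0.0, 0.745, 0.668, -0.0]
wrist_force: [-0.3, 0.7, -1.8]
gripper_width: 6.7
finger_force: 40.8
position: [466.3, -254.1, 101.2]
eef_rot: [0.0, 0.745, 0.668, 0.0]
wrist_force: [-0.5, 0.3, -2.4]
gripper_width: 6.9
finger_force: 40.8
position: [466.6, -254.2, 101.0]
eef_rot: [0.0, 0.745, 0.668, 0.0]
wrist_force: [-1.2, 0.8, 1.9]
gripper_width: 6.5
finger_force: 41.3
```

```bash
python3 -m handwheel '[[[0,0,0],[0,0,0]],[[0,0,0],[0,0,0]],[[0,0,0],[0,0,0]],[[0,0,-2],[0,0,0]],[[0,0,-5],[0,0,0]],[[0,0,-9],[0,0,0]],[[0,0,-13],[0,0,0]],[[0,0,-17],[0,0,0]],[[4,-0.5,-20],[0,0,0]],[[8.5,-1.2,-20],[0,0,0]],[[13,-1.8,-20],[0,0,0]]]' 2.6 40 |head -3
python3 -m handwheel '[[[4.5,-0.6,0],[0,0,0]],[[9,-1.2,0],[0,0,0]],[[13.5,-1.9,0],[0,0,0]],[[18,-2.5,0],[0,0,0]],[[22.5,-3.1,0],[0,0,0]],[[27,-3.8,0],[0,0,0]],[[31.5,-4.4,0],[0,0,0]],[[36,-5,0],[0,0,0]],[[39,-5.5,0],[0,0,0]],[[41,-5.7,0],[0,0,0]],[[41,-5.7,0],[0,0,0]],[[41,-5.7,0],[0,0,0]]]' >/dev/null
python3 - <<'E'
from h import *
tele(); ci=eyes.camera_info("wrist"); p,d=eyes.snapshot("wrist"); np.savez("t1.npz",p=p,d=d,mtx=ci["mtx"],view=ci["view"]); cv2.imwrite("pics/t1.png",p[:,:,::-1])
E
```

```text
time: 24.5
position: [462.8, -122.1, 302.4]
eef_rot: [0.002, 0.745, 0.667, 0.001]
t 25.7 p [450.3 290.8 300.2] xaxis deg 83.8 z [-0.    -0.001 -1.   ] F [ 0.2  0.2 -0.2] w 25.9 ff 0.0
```

View pics/t1.png

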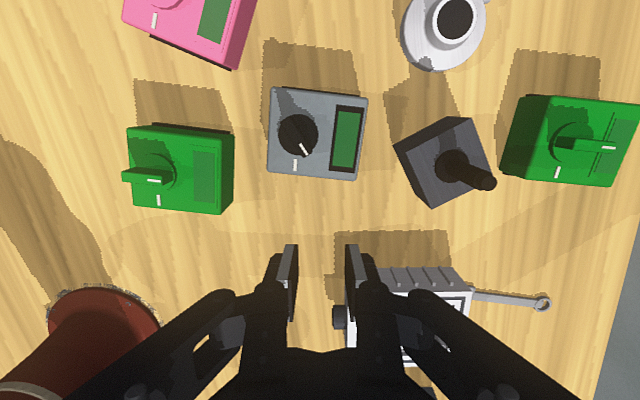

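The tester's index mark is at (295,166), the knob disc is at about (297,136), and the white pointer line runs from about (300,143) to (308,156). A clockwise turn of about half a radian is needed. I'll measure it.

```bash
cat > knob.py <<'E'
from h import *
def knob(f,roi,wmin=170):
    ci=dict(np.load(f)); p=ci["p"]; W=cloud(ci,ci["d"]); z=W[...,2]; hsv=cv2.cvtColor(p,cv2.COLOR_RGB2HSV)
    R0=np.zeros(z.shape,bool); R0[roi[1]:roi[3],roi[0]:roi[2]]=1
    m=R0&(hsv[...,2]>wmin)&(hsv[...,1]<50)
    n,l,s,c=cv2.connectedComponentsWithStats(m.astype(np.uint8))
    for i in range(1,n):
        if s[i,4]>5:
            zz=np.median(z[l==i]); h=105 if zz>86 else 66
            q=cast(ci,np.argwhere(l==i)[:,::-1],h)[:,:2]; vx=cv2.fitLine(q.astype(np.float32),cv2.DIST_L2,0,.01,.01).ravel()
            print("white",s[i],"z",zz.round(1),q.mean(0).round(1),"dir deg",np.degrees(np.arctan2(vx[1],vx[0])).round(1),"at",h)
    b=R0&(z>95)&(z<115); q=W[b][:,:2].astype(np.float32); print("bar",len(q),np.median(W[b][:,2]),cv2.minAreaRect(q))
    dk=R0&(hsv[...,2]<70)&(abs(z-72)<12); q=cast(ci,np.argwhere(dk)[:,::-1],75)[:,:2].astype(np.float32); print("disc",len(q),cv2.minEnclosingCircle(q),"z",np.median(z[dk]))
    t=R0&(abs(z-66)<5); r=cv2.minAreaRect(W[t][:,:2].astype(np.float32)); print("tester",r)
E
python3 -c "
from knob import *
knob('t1.npz',(262,80,375,185))"
```

```text
white [299 143   9  12  34] z 106.5 [432.1 327.2] dir deg -62.6 at 105
white [293 159   4  12  43] z 68.4 [415. 302.] dir deg 81.1 at 66
bar 542 105.6089409423713 ((425.89251708984375, 341.3067626953125), (14.136631965637207, 49.966400146484375), 26.643598556518555)
disc 1340 ((452.8404846191406, 342.4791564941406), 69.15869903564453) z 74.81254185798282
tester ((447.2483825683594, 336.55718994140625), (110.06829833984375, 124.99533081054688), 77.4883804321289)
```

```bash
python3 -m handwheel '[[[1.5,-1,3],[0,0,-0.14]],[[3,-2,6],[0,0,-0.28]],[[4.76,-2.97,9],[0,0,-0.42]],[[4.76,-2.97,10],[0,0,-0.56]],[[4.76,-2.97,10],[0,0,-0.576]],[[4.76,-2.97,10],[0,0,-0.576]],[[4.76,-2.97,10],[0,0,-0.576]],[[4.76,-2.97,10],[0,0,-0.576]]]' 4 30 >/dev/null
python3 - <<'E'
from h import *
tele(); print(tool([425.9,341.3,97])); ci=eyes.camera_info("wrist"); p,d=eyes.snapshot("wrist"); np.savez("t2.npz",p=p,d=d,mtx=ci["mtx"],view=ci["view"]); cv2.imwrite("pics/t2.png",p[:,:,::-1])
E
```

```text
t 26.55 p [427.1 341.4 202.1] xaxis deg 116.63 z [ 0.002  0.001 -1.   ] F [-0.4  0.3  0.3] w 40.2 ff 0.0
[ 0.04425593 -0.13739577 10.50770241]
```

View pics/t2.png

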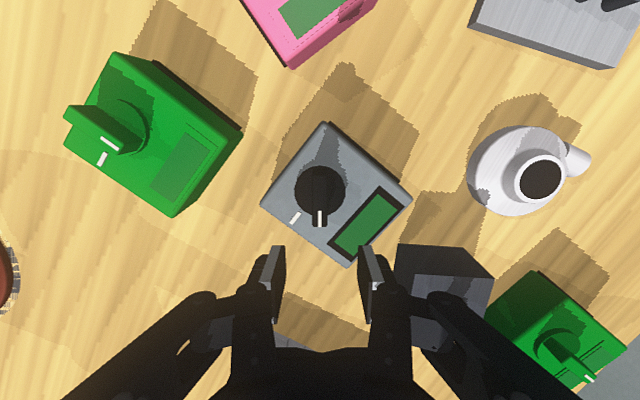

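The pointer line is vertical at (319,218), in line with the tool, and the index mark is at (296,217). I'll descend, grip and turn.

```bash
python3 -c "
from knob import *
knob('t2.npz',(262,120,415,270))
ci=dict(np.load('t2.npz')); c=np.array([425.9,341.3]); 
"
python3 -m handwheel '[[[0.04,-0.1,3],[0,0,0]],[[0.04,-0.1,6],[0,0,0]],[[0.04,-0.1,8],[0,0,0]],[[0.04,-0.1,9],[0,0,0]],[[0.04,-0.1,9.8],[0,0,0]],[[0.04,-0.1,10.3],[0,0,0]],[[0.04,-0.1,10.45],[0,0,0]],[[0.04,-0.1,10.45],[0,0,0]],[[0.04,-0.1,10.45],[0,0,0]]]'
python3 -m handwheel '[[[0,0,0],[0,0,0]],[[0,0,0],[0,0,0]],[[0,0,0],[0,0,0]],[[0,0,0],[0,0,0]],[[0,0,0],[0,0,0]]]' 0 30
python3 -c "
from h import *
tele()"
```

```text
white [318 211   3  17  49] z 106.8 [432.6 326.1] dir deg -63.5 at 105
white [289 212  12  13  65] z 68.7 [415.8 301.4] dir deg 79.6 at 66
bar 850 105.67448527482705 ((425.2226867675781, 341.7808532714844), (13.801573753356934, 50.042598724365234), 26.78131866455078)
disc 2122 ((468.9220886230469, 338.9931945800781), 93.83282470703125) z 75.10695128751723
tester ((475.58013916015625, 330.5201721191406), (109.75392150878906, 183.5985107421875), 77.38241577148438)
time: 27.5
position: [425.5, 341.7, 96.9]
eef_rot: [0.0, 0.524, 0.852, 0.001]
wrist_force: [-0.2, -0.6, 0.1]
gripper_width: 39.8
finger_force: 0.0
time: 28.0
position: [425.4, 341.6, 96.5]
eef_rot: [0.0, 0.524, 0.852, 0.0]
wrist_force: [-1.0, 0.4, 3.6]
gripper_width: 12.5
finger_force: 31.5
t 28.0 p [425.4 341.6  96.5] xaxis deg 116.76 z [ 0.001  0.001 -1.   ] F [-1.   0.4  3.6] w 12.5 ff 31.5
```

```bash
python3 -m handwheel '[[[0,0,0],[0,0,0.08]],[[0,0,0],[0,0,0.16]],[[0,0,0],[0,0,0.24]],[[0,0,0],[0,0,0.32]],[[0,0,0],[0,0,0.4]],[[0,0,0],[0,0,0.48]],[[0,0,0],[0,0,0.56]],[[0,0,0],[0,0,0.64]],[[0,0,0],[0,0,0.714]],[[0,0,0],[0,0,0.714]],[[0,0,0],[0,0,0.714]],[[0,0,0],[0,0,0.714]]]' |tail -4
python3 -c "
from h import *
tele()"
python3 -m handwheel '[[[0,0,0],[0,0,0]],[[0,0,0],[0,0,0]],[[0,0,0],[0,0,0]],[[0,0,-2],[0,0,0]],[[0,0,-6],[0,0,0]],[[0,0,-10],[0,0,0]],[[0,0,-14],[0,0,0]],[[0,0,-18],[0,0,0]],[[0,0,-20],[0,0,0]],[[0,0,-20],[0,0,0]]]' 4 30 >/dev/null
python3 - <<'E'
from knob import *
tele();ci=eyes.camera_info("wrist"); p,d=eyes.snapshot("wrist"); np.savez("t3.npz",p=p,d=d,mtx=ci["mtx"],view=ci["view"]); cv2.imwrite("pics/t3.png",p[:,:,::-1])
knob("t3.npz",(200,80,420,270))
W=cloud(ci,d); s=(abs(W[...,2]-75)<6)&(abs(W[...,0]-622)<80)&(abs(W[...,1]-280)<75); s[240:]=0
s=cv2.morphologyEx(s.astype(np.uint8),cv2.MORPH_OPEN,np.ones((3,3)))
print("stand",s.sum(),cv2.minAreaRect(W[s>0][:,:2].astype(np.float32)))
E
```

```text
eef_rot: [0.0, 0.789, 0.615, 0.001]
wrist_force: [3.9, -0.1, 3.8]
gripper_width: 12.8
finger_force: 31.5
t 29.2 p [425.8 341.6  96.6] xaxis deg 75.9 z [ 0.002  0.001 -1.   ] F [ 3.9 -0.1  3.8] w 12.8 ff 31.5
t 30.2 p [426.1 342.2 300.1] xaxis deg 75.87 z [ 0.006  0.004 -1.   ] F [0.5 0.3 0.4] w 40.1 ff 0.0
white [319 185   4  21  52] z 70.0 [416.6 306.6] dir deg 75.2 at 66
bar 508 105.52003774962384 ((349.06988525390625, 318.3592834472656), (196.173095703125, 47.741249084472656), 16.841262817382812)
disc 1329 ((379.193115234375, 339.0167236328125), 132.8727264404297) z 74.7431345741547
tester ((383.2054443359375, 332.559814453125), (253.66470336914062, 253.49172973632812), 68.59020233154297)
stand 3339 ((620.1082763671875, 280.3768310546875), (90.43400573730469, 91.20423889160156), 22.61687469482422)
```

View pics/t3.png

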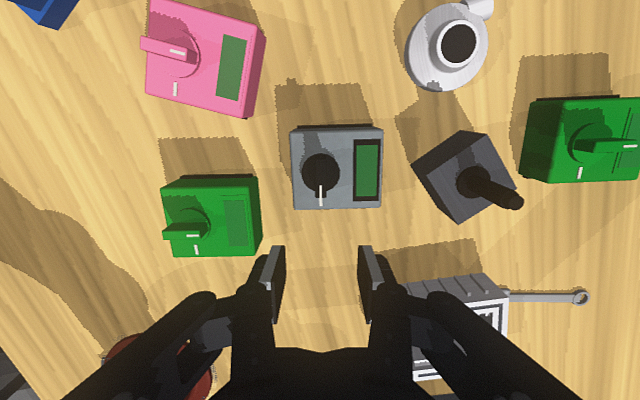

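The pointer and the index mark are now in line at (319,185–206), so the knob is done. Next I'll locate the pen.

```bash
cat > pen.py <<'E'
from h import *
def pen(c=(620,280)):
    for n in ("top","wrist"):
        ci=eyes.camera_info(n); p,d=eyes.snapshot(n); W=cloud(ci,d)
        m=(abs(W[...,0]-c[0])<45)&(abs(W[...,1]-c[1])<45)
        for lo,hi in ((161,175),(150,160),(100,140)):
            q=W[m&(W[...,2]>lo)&(W[...,2]<hi)]
            if len(q)>4: print(n,lo,len(q),q[:,:2].mean(0).round(1),"rect",cv2.minAreaRect(q[:,:2].astype(np.float32)),"zmed",np.median(q[:,2]).round(1))
        hsv=cv2.cvtColor(p,cv2.COLOR_RGB2HSV)
E
python3 -c "
from pen import *
pen(); print(tool([620.5,280.5,230]))"
```

```text
top 161 22 [620.9 279.9] rect ((619.5037231445312, 280.5511474609375), (14.927064895629883, 13.748330116271973), 4.0675506591796875) zmed 167.5
top 150 14 [621.  276.4] rect ((620.8841552734375, 278.3262939453125), (16.40587043762207, 19.64479637145996), 69.15162658691406) zmed 155.1
top 100 16 [617.5 274.2] rect ((617.4353637695312, 275.8629455566406), (10.547460556030273, 21.81002426147461), 44.05908966064453) zmed 118.2
wrist 161 246 [618.9 281.4] rect ((619.91650390625, 280.8016357421875), (15.326186180114746, 16.744003295898438), 76.40465545654297) zmed 166.5
wrist 150 201 [615.2 284.5] rect ((617.5245361328125, 282.45703125), (21.399616241455078, 15.86144733428955), 52.97072982788086) zmed 156.1
wrist 100 405 [613.7 285.6] rect ((615.7105102539062, 284.1698913574219), (21.852758407592773, 11.53600025177002), 48.769081115722656) zmed 121.9
[-1.0545799  20.52855475  6.31691758]
```

```bash
python3 -m handwheel '[[[-0.3,4.5,0],[0,0,-0.04]],[[-0.5,9,1],[0,0,-0.08]],[[-0.8,13.5,3],[0,0,-0.12]],[[-1,18,4],[0,0,-0.159]],[[-1.05,20.48,5],[0,0,-0.159]],[[-1.05,20.48,6],[0,0,-0.159]],[[-1.05,20.48,6],[0,0,-0.159]],[[-1.05,20.48,6],[0,0,-0.159]],[[-1.05,20.48,6],[0,0,-0.159]]]' >/dev/null
python3 - <<'E'
from pen import *
tele();print(tool([620,280.6,126])); pen()
ci=eyes.camera_info("wrist"); p,d=eyes.snapshot("wrist"); cv2.imwrite("pics/p1.png",p[:,:,::-1])
E
```

```text
t 31.25 p [620.1 281.9 236.5] xaxis deg 85.03 z [ 0.  0. -1.] F [ 0.4 -0.1  0.7] w 39.8 ff 0.0
[-1.30071709e-01 -8.02229777e-03  1.10466000e+01]
wrist 161 325 [620.2 281.4] rect ((620.1729125976562, 280.86505126953125), (15.85338306427002, 15.709311485290527), 42.26601028442383) zmed 166.7
wrist 150 211 [620.7 286.4] rect ((620.7122192382812, 283.566162109375), (16.465641021728516, 21.655048370361328), 79.44153594970703) zmed 156.3
wrist 100 230 [620.8 289.1] rect ((621.3017578125, 286.27117919921875), (10.722321510314941, 21.80689811706543), 78.45049285888672) zmed 122.3
```

View pics/p1.png

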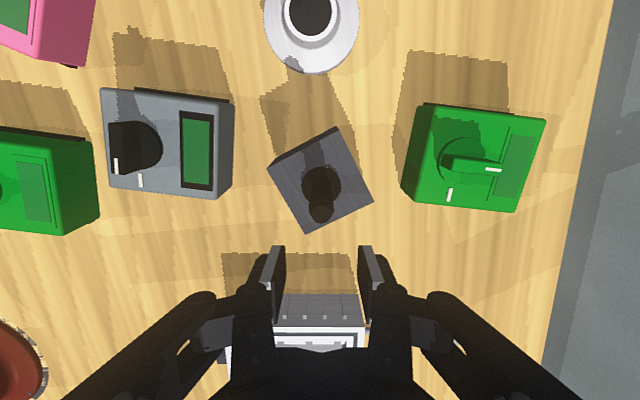

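The pen is upright in the stand with its top at about (320,212), centred between the fingers.

```bash
python3 -m handwheel '[[[-0.1,0,3],[0,0,0]],[[-0.1,0,5],[0,0,0]],[[-0.1,0,7],[0,0,0]],[[-0.1,0,8.5],[0,0,0]],[[-0.1,0,9.8],[0,0,0]],[[-0.1,0,10.6],[0,0,0]],[[-0.1,0,11],[0,0,0]],[[-0.1,0,11],[0,0,0]],[[-0.1,0,11],[0,0,0]]]' |head -3
python3 -m handwheel '[[[0,0,0],[0,0,0]],[[0,0,0],[0,0,0]],[[0,0,0],[0,0,0]],[[0,0,0],[0,0,0]],[[0,0,0],[0,0,0]]]' 0 50
python3 -m handwheel '[[[0,0,-0.5],[0,0,0]],[[0,0,-1.5],[0,0,0]],[[0,0,-3],[0,0,0]],[[0,0,-5],[0,0,0]],[[0,0,-7],[0,0,0]],[[0,0,-9],[0,0,0]],[[0,0,-11],[0,0,0]],[[0,0,-13],[0,0,0]],[[0,0,-15],[0,0,0]],[[0,0,-15],[0,0,0]],[[0,0,-15],[0,0,0]]]' |tail -4
python3 - <<'E'
from h import *
tele(); ci=eyes.camera_info("wrist"); p,d=eyes.snapshot("wrist"); np.savez("p2.npz",p=p,d=d,mtx=ci["mtx"],view=ci["view"]); cv2.imwrite("pics/p2.png",p[:,:,::-1])
for k in range(1): 
  s,_=eyes.snapshot("side"); cv2.imwrite("pics/p2s.png",s[:,:,::-1]); print(proj(eyes.camera_info("side"),[[620,281,160]]), )
q=arm.observe(); print("expected tip px wrist",proj(ci,[q["position"]-[0,0,113]]))
E
```

```text
time: 32.3
position: [621.5, 280.3, 126.9]
eef_rot: [0.0, 0.738, 0.675, 0.001]
time: 32.8
position: [621.5, 280.4, 127.0]
eef_rot: [0.0, 0.738, 0.675, 0.001]
wrist_force: [-0.2, 0.7, 4.1]
gripper_width: 20.2
finger_force: 48.9
eef_rot: [0.0, 0.738, 0.675, 0.001]
wrist_force: [-0.0, 0.0, -1.1]
gripper_width: 20.0
finger_force: 48.9
t 33.9 p [621.1 280.2 276.8] xaxis deg 84.96 z [ 0.001  0.    -1.   ] F [-0.   0.  -1.1] w 20.0 ff 48.9
[[222.40740968 217.25313546]]
expected tip px wrist [[320.65065764 196.28626972]]
```

View pics/p2.png

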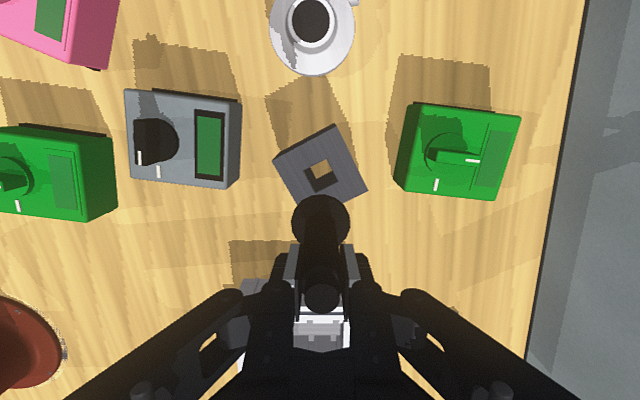

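The pen is held, with its collar at (320,222), the stand empty at (320,165), and the tip hidden under the collar. I'll move to the far side of the housing for a clear view of the seam.

```bash
python3 -m handwheel '[[[-2,-0.5,-1],[0,0,0]],[[-5,-1,-3],[0,0,0]],[[-9,-1.6,-5],[0,0,0]],[[-13,-2.2,-5.3],[0,0,0]],[[-17,-2.8,-5.3],[0,0,0]],[[-21,-3.5,-5.3],[0,0,0]],[[-25,-4.2,-5.3],[0,0,0]],[[-28.5,-4.8,-5.3],[0,0,0]],[[-31,-5.3,-5.3],[0,0,0]],[[-31.6,-5.34,-5.3],[0,0,0]],[[-31.6,-5.34,-5.3],[0,0,0]],[[-31.6,-5.34,-5.3],[0,0,0]]]' >/dev/null
cat > seam.py <<'E'
from h import *
def H(P,c=(559.1,12.3),a=np.radians(-5.2)):
    M=np.array([[np.cos(a),np.sin(a)],[-np.sin(a),np.cos(a)]]); return (np.asarray(P)[:,:2]-c)@M.T
def seam(n,f=None):
    ci=eyes.camera_info(n); p,d=eyes.snapshot(n)
    if f: cv2.imwrite(f,p[:,:,::-1])
    W=cloud(ci,d); g=cv2.cvtColor(p,cv2.COLOR_RGB2GRAY)
    v,u=np.mgrid[:400,:640]; px=np.c_[u.ravel(),v.ravel()]; P=H(cast(ci,px,72)); ok=(abs(W[...,2].ravel()-72)<9)&(g.ravel()<95)
    for nm,s,ax in (("+y",(P[:,1]>55)&(P[:,1]<71)&(abs(P[:,0])<78),0),("+x",(P[:,0]>76)&(P[:,0]<92)&(abs(P[:,1])<58),1),("-y",(P[:,1]<-55)&(P[:,1]>-71)&(abs(P[:,0])<78),0)):
        q=P[s&ok]
        if len(q)<15: print(n,nm,"few",len(q)); continue
        k=np.polyfit(q[:,ax],q[:,1-ax],1); print(n,nm,len(q),"range",np.percentile(q[:,ax],[0,1,99]).round(1),"offset",k[1].round(2),"slope",k[0].round(4))
    hsv=cv2.cvtColor(p,cv2.COLOR_RGB2HSV)
    fl=(hsv[...,1]<60)&(hsv[...,2]>120)&(abs(W[...,2]-72)<6); Q=P[fl.ravel()&(abs(P[:,0])<110)&(abs(P[:,1])<90)]
    print(n,"face bounds",np.percentile(Q,[0.5,99.5],axis=0).round(1).tolist())
E
python3 - <<'E'
from seam import *
tele(); seam("wrist","pics/s1.png"); seam("top"); seam("side")
ci=dict(np.load("p2.npz")); print("collar",cast(ci,[[320.5,222]],229.8))
E
```

```text
t 35.2 p [540.  -29.2 328.1] xaxis deg 85.0 z [-0.001  0.001 -1.   ] F [-0.   0.5 -0.6] w 20.1 ff 49.0
wrist +y 407 range [-50.9 -49.5  76.6] offset 62.82 slope -0.0012
wrist +x 281 range [-57.5 -56.3  56.6] offset 83.7 slope 0.0024
wrist -y 266 range [-51.2 -51.1  76. ] offset -63.68 slope 0.0026
wrist face bounds [[-95.5, -74.4], [95.8, 74.5]]
top +y 42 range [-47.2 -45.8  73.5] offset 64.0 slope -0.0054
top +x few 5
top -y few 7
top face bounds [[-93.8, -74.4], [97.3, 74.9]]
side +y 15 range [-49.1 -48.4  72. ] offset 64.54 slope 0.0022
side +x few 4
side -y few 0
side face bounds [[-99.2, -72.8], [92.1, 77.3]]
collar [[620.3641484  281.41727076 229.8       ]]
```

View pics/s1.png

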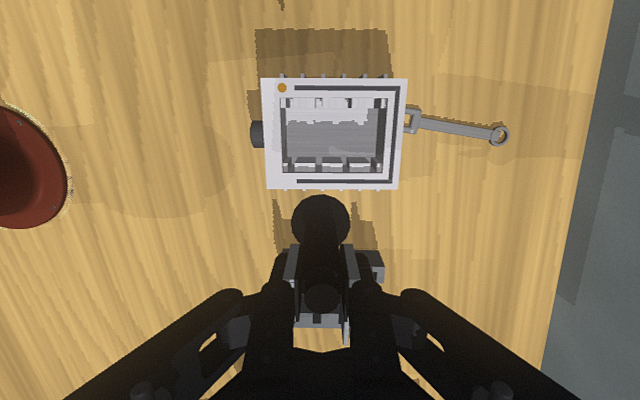

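Run:
```python
from h import *
ci=eyes.camera_info("wrist"); p=cv2.imread("pics/s1.png"); g=p.max(2); s=arm.observe()["position"]
m=(g<60); m[:185]=0; m[246:]=0; m[:,:280]=0; m[:,365:]=0
n,l,st,c=cv2.connectedComponentsWithStats(m.astype(np.uint8)); i=1+np.argmax(st[1:,4]); m=l==i; print(st[i])
cs,_=cv2.findContours(m.astype(np.uint8),cv2.RETR_EXTERNAL,cv2.CHAIN_APPROX_NONE); c=cs[0][:,0]; c=c[(c[:,1]<216)&(c[:,1]>185)]
P=cast(ci,c,s[2]-52)[:,:2]
from scipy.optimize import least_squares
r=least_squares(lambda q:np.hypot(*(P-q[:2]).T)-q[2],[s[0],s[1],22]).x; print("circle",r,"minus tcp",r[:2]-s[:2])
ys,xs=np.nonzero(m); top=cast(ci,[[320.5,ys.min()-0.5]],s[2]-52); print("top edge-22 along tool x minus tcp y",top[0,1]-22-s[1])
print(tool([514.0,79.4,72+114]))
```

```text
[ 291  195   59   51 2470]
circle [538.8013142  -29.734435    21.30565007] minus tcp [-1.34818285 -0.85066486]
top edge-22 along tool x minus tcp y -1.257044298987502
[10.55791401 -3.53278328 14.26865748]
```

```bash
python3 -m handwheel '[[[3,-1,0],[0,0,0]],[[6,-2,2],[0,0,0]],[[9,-3,4],[0,0,0]],[[10.67,-3.42,7],[0,0,0]],[[10.67,-3.42,10],[0,0,0]],[[10.67,-3.42,12],[0,0,0]],[[10.67,-3.42,12.8],[0,0,0]],[[10.67,-3.42,12.8],[0,0,0]],[[10.67,-3.42,12.8],[0,0,0]]]' |head -3
python3 - <<'E'
from h import *
from scipy.optimize import least_squares
tele(); s=arm.observe()["position"]; tip=s[2]-114
for n in ("side",):
    ci=eyes.camera_info(n); p,d=eyes.snapshot(n); W=cloud(ci,d); cv2.imwrite("pics/h1.png",p[:,:,::-1])
    near=(np.hypot(W[...,0]-s[0],W[...,1]-s[1])<32)
    for lo,hi,r in ((72,92,11),(8,45,6),(58,72,22)):
        Q=W[near&(W[...,2]>tip+lo)&(W[...,2]<tip+hi)]
        if len(Q)<6: print(lo,"few",len(Q)); continue
        q=least_squares(lambda c:np.hypot(*(Q[:,:2]-c).T)-r,s[:2]-[5,-5],loss="soft_l1").x; print(n,lo,len(Q),(q-s[:2]).round(2),"z",Q[:,2].min().round(1))
E
```

```text
time: 36.25
position: [516.0, 79.5, 202.2]
eef_rot: [0.001, 0.737, 0.675, 0.001]
t 36.25 p [516.   79.5 202.2] xaxis deg 84.97 z [ 0.002  0.    -1.   ] F [ 0.1 -1.   0.1] w 20.4 ff 49.1
side 72 45 [-2.36  0.97] z 160.9
side 8 41 [-3.3   1.83] z 97.0
side 58 119 [ 0.19 -2.15] z 149.2
```

```bash
python3 -m handwheel '[[[0.06,-0.15,0.4],[0,0,0]],[[0.06,-0.15,0.8],[0,0,0]],[[0.06,-0.15,1.1],[0,0,0]],[[0.06,-0.15,1.25],[0,0,0]],[[0.06,-0.15,1.35],[0,0,0]],[[0.06,-0.15,1.4],[0,0,0]],[[0.06,-0.15,1.4],[0,0,0]],[[0.06,-0.15,1.4],[0,0,0]]]' |sed -n 1,4p
python3 -m handwheel '[[[0,0,0.05],[0,0,0]],[[0,0,0.1],[0,0,0]],[[0,0,0.1],[0,0,0]]]'|sed -n 1,4p
python3 -c "
from h import *
tele()"
```

```text
time: 37.1
position: [513.9, 80.1, 187.0]
eef_rot: [0.0, 0.738, 0.675, 0.0]
wrist_force: [-0.4, 0.1, -0.7]
time: 37.4
position: [513.9, 80.1, 185.9]
eef_rot: [0.0, 0.738, 0.675, 0.0]
wrist_force: [-0.1, -0.0, -1.0]
t 37.4 p [513.9  80.1 185.9] xaxis deg 84.95 z [ 0.  0. -1.] F [-0.1 -0.  -1. ] w 20.7 ff 49.1
```

```bash
python3 -m handwheel '[[[0,0.06,0.03],[0,0,0]],[[0,0.06,0.05],[0,0,0]],[[0,0.06,0.05],[0,0,0]]]'|sed -n '2p;4p'
python3 -m handwheel '[[[0,0,0.03],[0,0,0]],[[0,0,0.05],[0,0,0]],[[0,0,0.05],[0,0,0]]]'|sed -n '2p;4p'
```

```text
position: [514.4, 80.0, 185.7]
wrist_force: [-1.4, -0.1, 3.2]
position: [514.7, 80.0, 185.6]
wrist_force: [-2.3, -0.1, 3.9]
```

```bash
python3 -m handwheel '[[[0,0,0.03],[0,0,0]],[[0,0,0.04],[0,0,0]],[[0,0,0.04],[0,0,0]]]'|sed -n '2p;4p'
```

```text
position: [514.8, 80.1, 185.5]
wrist_force: [-1.3, 0.2, 6.9]
```

```bash
python3 -m handwheel '[[[0,0,-0.06],[0,0,0]],[[0,0.3,-0.06],[0,0,0]],[[0,0.6,-0.06],[0,0,0]],[[0,0.9,-0.06],[0,0,0]],[[0,1.2,-0.06],[0,0,0]],[[0,1.5,-0.06],[0,0,0]],[[0,1.8,-0.06],[0,0,0]],[[0,2.1,-0.06],[0,0,0]],[[0,2.4,-0.06],[0,0,0]],[[0,2.7,-0.06],[0,0,0]],[[-0.01,3,-0.06],[0,0,0]],[[-0.01,3.3,-0.06],[0,0,0]]]'
```

```text
time: 39.5
position: [547.0, 77.1, 185.6]
eef_rot: [-0.001, 0.738, 0.675, -0.0]
wrist_force: [-3.6, -0.4, 6.9]
gripper_width: 20.3
finger_force: 50.5
```

```bash
python3 -m handwheel '[[[0,0.3,-0.02],[0,0,0]],[[0,0.6,-0.04],[0,0,0]],[[0,0.9,-0.04],[0,0,0]],[[0,1.2,-0.04],[0,0,0]],[[0,1.5,-0.04],[0,0,0]],[[0,1.8,-0.04],[0,0,0]],[[0,2.1,-0.04],[0,0,0]],[[0,2.4,-0.04],[0,0,0]],[[-0.01,2.7,-0.04],[0,0,0]],[[-0.01,3,-0.04],[0,0,0]],[[-0.01,3.3,-0.04],[0,0,0]],[[-0.01,3.6,-0.04],[0,0,0]]]'
```

```text
time: 40.7
position: [583.1, 73.8, 185.6]
eef_rot: [-0.0, 0.738, 0.675, -0.0]
wrist_force: [-2.7, 0.0, 5.9]
gripper_width: 20.2
finger_force: 50.3
```

```bash
python3 -m handwheel '[[[0,0.3,-0.02],[0,0,0]],[[0,0.6,-0.04],[0,0,0]],[[0,0.9,-0.04],[0,0,0]],[[0,1.2,-0.04],[0,0,0]],[[0,1.5,-0.04],[0,0,0]],[[0,1.8,-0.04],[0,0,0]],[[0,2.1,-0.04],[0,0,0]],[[0,2.4,-0.04],[0,0,0]],[[-0.01,2.7,-0.04],[0,0,0]],[[-0.01,3,-0.04],[0,0,0]],[[-0.01,3.3,-0.04],[0,0,0]],[[-0.01,3.6,-0.04],[0,0,0]]]' | sed -n '2p;4p'
```

```text
position: [619.3, 70.5, 185.8]
wrist_force: [-1.0, 0.8, 1.9]
```

```bash
python3 -m handwheel '[[[0,0.3,0],[0,0,0]],[[0,0.6,0],[0,0,0]],[[0,0.9,0],[0,0,0]],[[0,1.2,0],[0,0,0]],[[0,1.5,0],[0,0,0]],[[0,1.8,0],[0,0,0]],[[0,2.1,0],[0,0,0]],[[0,2.4,0],[0,0,0]],[[-0.01,2.7,0],[0,0,0]],[[-0.01,3,0],[0,0,0]],[[-0.01,3,0],[0,0,0]]]' | sed -n '2p;4p'
```

```text
position: [649.3, 67.7, 185.9]
wrist_force: [0.0, 0.6, -0.0]
```

```bash
python3 -m handwheel '[[[0,0,0.03],[0,0,0]],[[-0.3,0,0.03],[0,0,0]],[[-0.6,0,0.03],[0,0,0]],[[-0.9,0,0.03],[0,0,0]],[[-1.2,0,0.03],[0,0,0]],[[-1.5,0,0.03],[0,0,0]],[[-1.8,0,0.03],[0,0,0]],[[-2.1,0,0.03],[0,0,0]],[[-2.4,0,0.03],[0,0,0]],[[-2.7,-0.01,0.03],[0,0,0]],[[-3,-0.01,0.03],[0,0,0]],[[-3.3,-0.01,0.03],[0,0,0]]]' | sed -n '2p;4p'
```

```text
position: [645.9, 34.7, 185.8]
wrist_force: [0.3, 2.2, 2.6]
```

```bash
python3 -m handwheel '[[[-0.3,0,0],[0,0,0]],[[-0.6,0,0],[0,0,0]],[[-0.9,0,0],[0,0,0]],[[-1.2,0,0],[0,0,0]],[[-1.5,0,0],[0,0,0]],[[-1.8,0,0],[0,0,0]],[[-2.1,0,0],[0,0,0]],[[-2.4,0,0],[0,0,0]],[[-2.7,0,0],[0,0,0]],[[-3,0,0],[0,0,0]],[[-3.3,0,0],[0,0,0]],[[-3.6,0,0],[0,0,0]]]' | sed -n '2p;4p'
```

```text
position: [642.7, -1.2, 185.7]
wrist_force: [-0.0, 2.8, 4.2]
```

```bash
python3 -m handwheel '[[[-0.3,0,-0.02],[0,0,0]],[[-0.6,0,-0.02],[0,0,0]],[[-0.9,0,-0.02],[0,0,0]],[[-1.2,0,-0.02],[0,0,0]],[[-1.5,0,-0.02],[0,0,0]],[[-1.8,0,-0.03],[0,0,0]],[[-2.1,0,-0.03],[0,0,0]],[[-2.4,0,-0.03],[0,0,0]],[[-2.7,0,-0.03],[0,0,0]],[[-3,0,-0.03],[0,0,0]],[[-3.3,-0.01,-0.03],[0,0,0]],[[-3.6,-0.01,-0.03],[0,0,0]]]' | sed -n '2p;4p'
python3 -m handwheel '[[[-0.3,0,0],[0,0,0]],[[-0.6,0,0],[0,0,0]],[[-0.9,0,0],[0,0,0]],[[-1.2,0,0],[0,0,0]],[[-1.5,0,0],[0,0,0]],[[-1.8,0,0],[0,0,0]],[[-2.05,0,0],[0,0,0]],[[-2.05,0,0],[0,0,0]]]' | sed -n '2p;4p'
```

```text
position: [639.3, -37.2, 185.8]
wrist_force: [-0.3, 1.2, 1.2]
position: [637.6, -57.7, 185.8]
wrist_force: [-0.0, 1.0, 0.7]
```

Second corner reached. Now along the third side.

```bash
python3 -m handwheel '[[[0,0,0.01],[0,0,0]],[[0,-0.3,0.01],[0,0,0]],[[0,-0.6,0.01],[0,0,0]],[[0,-0.9,0.01],[0,0,0]],[[0,-1.2,0.01],[0,0,0]],[[0,-1.5,0.01],[0,0,0]],[[0,-1.8,0.01],[0,0,0]],[[0,-2.1,0.01],[0,0,0]],[[0,-2.4,0.01],[0,0,0]],[[0,-2.7,0.01],[0,0,0]],[[0.01,-3,0.01],[0,0,0]],[[0.01,-3.3,0.01],[0,0,0]]]' | sed -n '2p;4p'
```

```text
position: [604.6, -54.2, 185.8]
wrist_force: [0.5, 0.5, 0.7]
```

```bash
python3 -m handwheel '[[[0,-0.3,0],[0,0,0]],[[0,-0.6,0],[0,0,0]],[[0,-0.9,0],[0,0,0]],[[0,-1.2,0],[0,0,0]],[[0,-1.5,0],[0,0,0]],[[0,-1.8,0],[0,0,0]],[[0,-2.1,0],[0,0,0]],[[0,-2.4,0],[0,0,0]],[[0,-2.7,0],[0,0,0]],[[0,-3,0],[0,0,0]],[[0.0,-3.3,0],[0,0,0]],[[0.0,-3.6,0],[0,0,0]]]' | sed -n '2p;4p'
```

```text
position: [568.7, -51.1, 185.8]
wrist_force: [0.6, 0.8, 0.4]
```

```bash
python3 -m handwheel '[[[0,-0.3,0],[0,0,0]],[[0,-0.6,0],[0,0,0]],[[0,-0.9,0],[0,0,0]],[[0,-1.2,0],[0,0,0]],[[0,-1.5,0],[0,0,0]],[[0,-1.8,0],[0,0,0]],[[0,-2.1,0],[0,0,0]],[[0,-2.4,0],[0,0,0]],[[0,-2.7,0],[0,0,0]],[[0,-3,0],[0,0,0]],[[0.0,-3.3,0],[0,0,0]],[[0.0,-3.6,0],[0,0,0]]]' | sed -n '2p;4p'
```

```text
position: [532.8, -47.9, 185.8]
wrist_force: [0.7, 0.4, 1.3]
```

```bash
python3 -m handwheel '[[[0,-0.3,0],[0,0,0]],[[0,-0.6,0],[0,0,0]],[[0,-0.9,0],[0,0,0]],[[0,-1.2,0],[0,0,0]],[[0,-1.5,0],[0,0,0]],[[0,-1.8,0],[0,0,0]],[[0,-2.1,0],[0,0,0]],[[0,-2.4,0],[0,0,0]],[[0,-2.7,0],[0,0,0]],[[0,-3,0],[0,0,0]],[[0.0,-3.2,0],[0,0,0]],[[0.0,-3.2,0],[0,0,0]]]' | sed -n '2p;4p'
python3 -m handwheel '[[[0,0,-0.5],[0,0,0]],[[0,0,-2],[0,0,0]],[[0,0,-5],[0,0,0]],[[0,0,-9],[0,0,0]],[[0,0,-9],[0,0,0]],[[0,0,-9],[0,0,0]]]' >/dev/null
python3 - <<'E'
from h import *
tele()
for n in ("top","wrist"):
    ci=eyes.camera_info(n); p,d=eyes.snapshot(n); W=cloud(ci,d)
    m=(abs(W[...,2]-75)<5)&(abs(W[...,0]-620)<110)&(abs(W[...,1]-280)<110); m=cv2.morphologyEx(m.astype(np.uint8),cv2.MORPH_OPEN,np.ones((3,3)))
    k,l,s,c=cv2.connectedComponentsWithStats(m)
    for i in range(1,k):
        if s[i,4]>100: print(n,s[i,4],cv2.minAreaRect(W[l==i][:,:2].astype(np.float32)))
    c=(abs(W[...,2]-58)<5)&(abs(W[...,0]-535)<120)&(abs(W[...,1]+262)<100)
    print("crate",cv2.minAreaRect(W[c][:,:2].astype(np.float32)))
    t=(abs(W[...,2]-118)<6)&(abs(W[...,0]-535)<120)&(abs(W[...,1]+262)<100); k,l,s,c=cv2.connectedComponentsWithStats(t.astype(np.uint8))
    for i in range(1,k):
        if s[i,4]>10: print("plate",cv2.minAreaRect(W[l==i][:,:2].astype(np.float32)))
E
```

```text
position: [500.8, -45.1, 185.8]
wrist_force: [0.3, -0.4, 0.6]
t 52.8 p [502.  -45.3 278.3] xaxis deg 84.96 z [ 0.004 -0.001 -1.   ] F [-0.8 -1.1 -1.2] w 20.3 ff 49.1
top 268 ((624.4362182617188, 279.6476745605469), (84.5245361328125, 86.60628509521484), 22.3917236328125)
crate ((536.6270141601562, -261.3075256347656), (129.12356567382812, 177.72080993652344), 84.18718719482422)
plate ((605.56884765625, -269.28582763671875), (79.71355438232422, 8.09953498840332), 84.10159301757812)
plate ((559.2098999023438, -265.0977478027344), (80.89168548583984, 7.73734712600708), 84.04641723632812)
plate ((468.00653076171875, -253.79530334472656), (82.26900482177734, 8.34111499786377), 83.3869400024414)
crate ((537.76318359375, -264.8472900390625), (216.50927734375, 77.65415954589844), 34.796363830566406)
plate ((467.5453796386719, -244.79220581054688), (66.03811645507812, 6.7837958335876465), 84.2808837890625)
```

```bash
python3 -m handwheel '[[[3,1,0],[0,0,0]],[[7,2.2,0],[0,0,0]],[[11,3.4,0],[0,0,0]],[[15,4.6,0],[0,0,0]],[[19,5.8,0],[0,0,0]],[[22.5,6.8,0],[0,0,0]],[[24.5,7.4,0],[0,0,0]],[[25.3,7.6,0],[0,0,0]],[[25.3,7.6,0],[0,0,0]],[[25.3,7.6,0],[0,0,0]]]' >/dev/null
cat > stand.py <<'E'
from h import *
tele(); ci=eyes.camera_info("wrist"); p,d=eyes.snapshot("wrist"); cv2.imwrite("pics/st.png",p[:,:,::-1]); W=cloud(ci,d)
m=(abs(W[...,2]-75)<5)&(abs(W[...,0]-620)<110)&(abs(W[...,1]-280)<110); m[:,:]&=True
m=cv2.morphologyEx(m.astype(np.uint8),cv2.MORPH_OPEN,np.ones((3,3)))
k,l,s,c=cv2.connectedComponentsWithStats(m); i=1+np.argmax(s[1:,4]); print(s[i])
Q=W[l==i]; r=cv2.minAreaRect(Q[:,:2].astype(np.float32)); print("stand",r,np.median(Q[:,2]))
cs,h=cv2.findContours((l==i).astype(np.uint8),cv2.RETR_CCOMP,cv2.CHAIN_APPROX_NONE)
for c,hh in zip(cs,h[0]):
    if hh[3]>=0 and cv2.contourArea(c)>60: q=cast(ci,c[:,0],75)[:,:2].astype(np.float32); print("hole",cv2.minAreaRect(q))
q=cast(ci,max(cs,key=cv2.contourArea)[:,0],75)[:,:2].astype(np.float32); print("outline",cv2.minAreaRect(q))
E
python3 stand.py
```

```text
t 53.9 p [598.6 199.3 275. ] xaxis deg 84.92 z [-0.002 -0.001 -1.   ] F [ 0.  -0.3 -0.4] w 20.5 ff 49.1
[ 282   48  104  110 5639]
stand ((620.3262329101562, 280.49237060546875), (90.19023132324219, 90.11820220947266), 22.483678817749023) 75.74138268714961
hole ((620.83984375, 281.6534729003906), (35.62689971923828, 35.91326904296875), 22.53812599182129)
outline ((620.2918090820312, 280.421630859375), (90.14917755126953, 90.16303253173828), 22.50808334350586)
```

```bash
python3 -m handwheel '[[[3,0.6,0],[0,0,0]],[[6,1.2,0],[0,0,0]],[[8,1.5,0],[0,0,0]],[[8.3,1.51,0],[0,0,0]],[[8.3,1.51,0],[0,0,0]],[[8.3,1.51,0],[0,0,0]],[[8.3,1.51,0],[0,0,0]]]' >/dev/null
python3 - <<'E'
from h import *
tele(); print(tool([621,280.6,129]))
E
```

```text
t 54.65 p [621.4 280.4 276. ] xaxis deg 84.88 z [ 0. -0. -1.] F [ 0.4 -0.  -0.7] w 20.5 ff 49.1
[ 0.0213727  -0.04784615 14.70421254]
```

```bash
python3 -m handwheel '[[[0,0,3],[0,0,0]],[[0,0,5],[0,0,0]],[[0,0,6.5],[0,0,0]],[[0,0,8],[0,0,0]],[[0,0,9.5],[0,0,0]],[[0,0,10.8],[0,0,0]],[[0,0,12],[0,0,0]],[[0,0,13],[0,0,0]],[[0,0,13.8],[0,0,0]],[[0,0,14.3],[0,0,0]],[[0,0,14.6],[0,0,0]],[[0,0,14.6],[0,0,0]]]' |sed -n '2p;4p'
python3 -m handwheel '[[[0,0,0.05],[0,0,0]],[[0,0,0.1],[0,0,0]],[[0,0,0.15],[0,0,0]],[[0,0,0.15],[0,0,0]]]' |sed -n '2p;4p'
```

```text
position: [621.4, 281.6, 129.6]
wrist_force: [-0.0, -0.3, -1.2]
position: [621.5, 281.6, 128.5]
wrist_force: [-0.4, 1.2, -0.9]
```

```bash
python3 -m handwheel '[[[0,0,0.05],[0,0,0]],[[0,0,0.1],[0,0,0]],[[0,0,0.1],[0,0,0]]]' |sed -n '2p;4p'
python3 -m handwheel '[[[0,0,0.05],[0,0,0]],[[0,0,0.05],[0,0,0]],[[0,0,0.05],[0,0,0]]]' |sed -n '2p;4p'
```

```text
position: [621.4, 281.6, 127.2]
wrist_force: [-0.4, -0.1, -1.6]
position: [621.5, 281.6, 127.1]
wrist_force: [-0.7, 0.1, 1.0]
```

```bash
python3 -m handwheel '[[[0,0,0],[0,0,0]],[[0,0,0],[0,0,0]],[[0,0,0],[0,0,0]],[[0,0,0],[0,0,0]],[[0,0,-1],[0,0,0]],[[0,0,-3],[0,0,0]],[[0,0,-6],[0,0,0]],[[0,0,-10],[0,0,0]],[[0,0,-14],[0,0,0]]]' 4 50 >/dev/null
python3 -m handwheel '[[[-3,0,-2],[0,0,0]],[[-7,0,-3],[0,0,0]],[[-10,0,-3],[0,0,0]],[[-10,0,-3],[0,0,0]],[[-10,0,-3],[0,0,0]],[[-10,0,-3],[0,0,0]],[[-10,0,-3],[0,0,0]]]' >/dev/null
python3 stand.py
python3 - <<'E'
from pen import *
pen()
ci=eyes.camera_info("wrist"); p,d=eyes.snapshot("wrist"); np.savez("t9.npz",p=p,d=d,mtx=ci["mtx"],view=ci["view"])
W=cloud(ci,d); z=W[...,2]; b=(z>95)&(z<115)&(np.hypot(W[...,0]-425.5,W[...,1]-341.5)<35); print("bar",b.sum(),cv2.minAreaRect(W[b][:,:2].astype(np.float32)) if b.sum()>10 else "")
tp,d=eyes.snapshot("top"); W=cloud(eyes.camera_info("top"),d)
t=(abs(W[...,2]-118)<6)&(abs(W[...,0]-535)<120)&(abs(W[...,1]+262)<100); k,l,s,c=cv2.connectedComponentsWithStats(t.astype(np.uint8))
for i in range(1,k):
    if s[i,4]>10: print("plate",s[i,4],np.round(cv2.minAreaRect(W[l==i][:,:2].astype(np.float32))[0],1),np.median(W[l==i][:,2]))
c=(abs(W[...,2]-58)<5)&(abs(W[...,0]-535)<120)&(abs(W[...,1]+262)<100); print("crate",cv2.minAreaRect(W[c][:,:2].astype(np.float32)))
E
```

```text
t 58.45 p [612.5 183.  296.5] xaxis deg 85.03 z [-0.001  0.    -1.   ] F [0.2 0.7 0.2] w 39.9 ff 0.0
[ 271   37   99  106 4816]
stand ((620.27490234375, 280.500244140625), (89.9590835571289, 90.21257781982422), 22.453542709350586) 75.6802555513601
hole ((620.4072265625, 281.99017333984375), (44.970218658447266, 44.63685607910156), 38.82780838012695)
outline ((620.2825927734375, 280.43170166015625), (90.15757751464844, 90.12705993652344), 22.464527130126953)
top 161 18 [620.3 279.1] rect ((620.9525756835938, 279.1609191894531), (10.084955215454102, 12.88194751739502), 89.23091125488281) zmed 165.9
top 150 12 [623.1 276.5] rect ((623.5126342773438, 277.439697265625), (19.32973861694336, 13.311558723449707), 8.962898254394531) zmed 153.5
top 100 18 [616.7 274.6] rect ((617.0797729492188, 274.6984558105469), (6.150245189666748, 18.311649322509766), 54.63988494873047) zmed 119.2
wrist 161 261 [620.5 281.7] rect ((620.5344848632812, 281.7825622558594), (15.1527738571167, 14.467887878417969), 84.77589416503906) zmed 166.8
wrist 150 174 [620.5 280.7] rect ((620.6430053710938, 281.7133483886719), (21.122770309448242, 20.596776962280273), 37.17850875854492) zmed 156.5
wrist 100 12 [620.7 272.1] rect ((620.8701782226562, 272.45098876953125), (14.874509811401367, 2.7003564834594727), 2.584787607192993) zmed 117.7
bar 946 ((426.1978759765625, 341.36474609375), (49.97871017456055, 15.324706077575684), 76.52479553222656)
plate 63 [ 605.7 -269.6] 117.16927960838017
plate 64 [ 559.2 -264.5] 118.25690350209257
plate 61 [ 468.  -254.1] 116.5070191545501
crate ((536.063232421875, -261.21759033203125), (129.4123992919922, 177.67808532714844), 83.89925384521484)
```

```bash
python3 -c "
from rig import arm
print(arm.finish_job())"
```

```text
the job is handed in; nothing more can be done
None
```

The job is handed in at about 58 s of the 210 s allowed: the three plates present are standing in the crate, the knob is within about 0.01 rad of the index mark, the pen followed the whole seam at about 3 cm/s with at most about 8 N, and it is hanging upright in its stand again.

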